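# Draw out the job card, scan it and the bin label, dock the scanner

## Task

Press the sprung button on the index slide and draw the carriage sideways, bringing the job card out from under its hood, until the button pops out in the next slot. Then take the right-angle scanner from its cradle and scan first the job card and then the label on the parts bin: hold the window about 6 cm off, square to the label and over its middle, keeping it still for over a second each time. Lay the scanner back in its cradle the way it lay, let go, and leave the tape roll and the white charger where they are.

Things in the scene. Friction and masses are not known exactly. Their poses are not given: they have to be found in the camera images.
- slide: Fixed index slide, 74 x 230 mm aluminium base (x, y) with a card carriage on it and a grey sheet hood (74 x 66 mm, top 61 mm high) over its +y end. Origin: centre of the base's underside, 3 mm above the worktop; z up, y along the travel, -x is the front, toward the robot, where the button is.
- carriage (a joint): Travel of the carriage along the slide's -y, m. 0 = card parked under the hood; at 0.070 the card is at the middle of the slide and the button's hidden lug meets the next slot; end stop at 0.085. Friction 1.5 N. The lug locks it unless the button is pressed; 3 mm play each way in a slot. Starts at 0 to 0.0025.
- button (a joint): Button on the front (-x) face of the grip block, a steel disc 22 mm in diameter, pressed toward the slide's +x; m. 0 = out (locked in a slot), 0.007 = fully pressed. It frees the carriage when pressed 5 mm; spring 3 N at rest, 7 N fully in. Between slots it stays in (4.5 mm) by itself; at a slot it pops out once nothing presses it.
- grip_block (a point): Middle of the carriage's grey grip block in x and y, at the height of the button's centre (59 mm above the worktop). The block is 42 mm thick in x (from -21.5 to +20.5 mm of this point), 36 mm long in y; its top is 15 mm above this point. The button's face is 34 mm in front (-x) of it when out. Strips beside the block rise to 25 mm above the worktop. Axes as the slide's.
- button_face (a point): Middle of the button's outer face; axes as the slide's. Pinching the block across x with the fingers centred on grip_block presses the button in while holding the block, so that the carriage can be drawn along.
- job_card (a point): Bar-marked paper card, 40 x 50 mm, on the carriage, 100 mm from the grip block on its +y side. Origin: middle of the printed face, about 40 mm above the worktop; z: out of the face (leaning 0.35 rad from vertical toward the robot).
- bin: Fixed grey open parts bin 100 x 100 x 62 mm with two parts in it. Origin: centre of its underside, 3 mm above the worktop; front -x.
- bin_label (a point): Bar-marked paper label, 36 x 56 mm, in a holder on the bin's front lip. Origin: middle of the printed face, about 69 mm above the worktop; z: out of the face (leaning 0.5 rad from vertical toward the robot).
- cradle: Fixed scanner cradle: base 112 x 80 x 8 mm with two U-shaped grey saddles, 82 mm apart (68 mm free between them). Origin: underside, 3 mm above the worktop, 15 mm toward the scanner's head from the middle of the base; x: the way the scanner's head points. Saddle middles at x = -56 and +26 mm, 14 mm thick, floors at z = 42 mm, cheeks up to z = 58 mm, 41 mm between cheeks.
- scanner: Hand scanner, 150 mm long, 0.16 kg: black handle 34 mm wide (y), from z = 14 to 42 mm and x = -75 to 40 mm; grey head 40 x 40 mm at x = 35 to 75 mm, z = 0 to 42 mm, looking down out of its underside. Origin: on the middle line, level with the head's underside. x: toward the head; z: up, opposite to the beam. Docked: origin 28 mm above the cradle's, axes alike; grasp across y at x = -15 mm.
- window (a point): Centre of the dark scanner window, on the underside of the head (55, 0, 0 mm in the scanner's frame); the beam leaves along the scanner's -z. Turning the scanner about its beam does not matter.
- tape_roll: Yellow tape roll, 67 mm wide, 19 mm high; a bystander.
- usb_charger_white: White plug charger, 59 x 31 x 20 mm; a bystander.

How it is judged (in metres and radians):
On the way, in this order (a step that is already met when the one before it is completed fails the run):
1. carriage drawn to the next slot and the button popped out (value of joint carriage between 0.065 and 0.075 m and value of joint button below 0.002 m), for 0.2 s.
2. held scanner kept still over the job card for 1 s (z of job_card in the frame of window between -0.11 and -0.03 m and x of job_card in the frame of window between -0.016 and 0.016 m and y of job_card in the frame of window between -0.016 and 0.016 m and angle between the z axis of scanner and the z axis of job_card, either way round below 0.3 rad and linear speed of scanner below 0.025 m/s and angular speed of scanner below 0.2 rad/s and contact force between the fingers and scanner above 0.5 N), for 1 s.
3. held scanner kept still over the bin label for 1 s (z of bin_label in the frame of window between -0.11 and -0.03 m and x of bin_label in the frame of window between -0.016 and 0.016 m and y of bin_label in the frame of window between -0.016 and 0.016 m and angle between the z axis of scanner and the z axis of bin_label, either way round below 0.3 rad and linear speed of scanner below 0.025 m/s and angular speed of scanner below 0.2 rad/s and contact force between the fingers and scanner above 0.5 N), for 1 s.
At the end, for the whole second after the job is handed in: Carriage in the second slot (70 mm, +-5) with the button out; scanner lying still in the cradle's saddles, head the same way as at the start, within 15 mm lengthways, 7 mm sideways, 4 mm in height and 0.1 rad of level (all of step 1 and x of scanner in the frame of cradle between -0.015 and 0.015 m and y of scanner in the frame of cradle between -0.007 and 0.007 m and z of scanner in the frame of cradle between 0.024 and 0.032 m and x of window in the frame of cradle above 0.035 m and angle between the z axis of scanner and the z axis of cradle, either way round below 0.1 rad and linear speed of scanner below 0.02 m/s); the robot touches nothing.
It fails at once if the tape roll or the white charger is shifted by more than 30 mm (distance of any of tape_roll, usb_charger_white from where it was at the start of the episode above 0.03 m).
It also fails if it takes over 67 s, if anything falls off the work surface, if the arm or the gripper's body presses on something with over 40 N, if the wrist force passes 120 N, or if a joint passes its speed limit or range.

## Robot

A 6-joint arm with a two-finger parallel gripper is mounted at the origin on a cart in front of the work surface, level with it; the furniture and walls round the work are solid. World frame = base frame: x ahead of the robot, y to its left, z up, the work surface at z = 0. Lengths are in mm, angles in rad, forces in N, time in s.
With the tool pointing down it reaches from about 300 to 875 mm from the base axis. Payload 6.4 kg.
Tool frame: the origin (TCP) lies midway between the tips of the shut fingers; the grasp point (between the pads) lies 19 mm behind it; z points along the fingers, y is the direction in which the jaws open and shut (so a half turn about z gives the same grasp; the last joint's range is limited). The gripper opens to 88 mm and grips with 3 to 60 N. Pads are 18 mm wide; open, the fingers measure 123 mm over their backs; the gripper's body (75 mm by 187 mm) begins 45 mm behind the grasp point.
Start: joints at [1.07, 0.181, 1.607, -0, 1.354, -0.206], TCP at [167.053, 550.213, 207.614] pointing down, gripper open.
Joint ranges: [-2.99, 2.99], [-0.89, 2.07], [0.3, 2.58], [-1.14, 4.28], [0, 2.63], [-3.12, 3.12]. Speed limits (rad/s): [2.57, 2.57, 3.01, 3.14, 3.14, 3.14].

## Interface

Orientations are given as a rotation vector (axis times angle).
In Python, from station import r, grab_frame, job, nets gives the robot as it stands.
- The arm moves only by the tool carry_out, never from a script. Its argument "motion" is a list of rows, each an object of numbers: "claw": the finger opening in mm, from 0 to 88.1; "tx", "ty", "tz": the shift along the world's x, y, z in mm; "rx", "ry", "rz": the turn, a rotation vector about the world's x, y, z in degrees. In form: [{"claw": .., "tx": .., "ty": .., "tz": .., "rx": .., "ry": .., "rz": ..}, ...]. A call has 1 to 12 rows; each row shifts and turns the pose as measured when the row begins; what a row does not reach is not made up. A row lasts 1/12 s, in which the tool goes at most 41.7 mm and 7.16 degrees, less where a joint would pass 70% of its speed; a pose out of reach is approached as far as the arm can. A call is refused whole if a number of a shift passes 41.7 or a number of a turn 7.16, either way. A call with a gripper value outside its range is refused whole. The fingers move at their own pace and stop on an object; "newtons" is the grip in N (left out, the last holds). Time passes only in rows, so rows that do not move let the fingers close. It gives the time, the measured TCP pose, the force and the opening at its end, in the units of the state.
- r.get_state(): the state, without advancing time (a new reading comes with each control period).
- grab_frame(name): name is "scene" or "top" or "wrist"; returns a dict with "frame" (420x560x3 uint8, red, green, blue), "fov_y" (degrees; the focal length in pixels is half the picture's height over the tangent of half this angle, whatever the lens; pixels are square), "cx", "cy" (the principal point, pixels), "view" (4x4, takes a point from world to camera coordinates); the wrist camera has in their place "mount" (4x4, takes a point from camera to tool coordinates, whose origin is the TCP and whose axes are the flange's). Camera axes: x right, y down, z forward; pixel columns grow to the right and rows downward; lengths in mm; the calibration is good to about 2 mm. The wrist camera is an equidistant fisheye: a pixel r from the principal point sees the ray r / f radians off the axis. A picture is of the moment at which its call begins: read the wrist's pose just before it. There is no depth.
- job.hand_in(): hands the job in, once; it reports no verdict.
Trained networks look in the newest picture that a camera, given by its name, has taken for a name from the list of things; names that differ only in an ending like _2 or _b are one class to them, and where a whole thing is asked for, a point or a joint stands for the part that bears it (a point fixed in the world has none). Each returns a list of dicts, best first, with "conf" (0 to 1); they miss things now and then, are a little off and sometimes report something else, mostly with a low value. They report only what shows in the picture. A call takes as long as a camera call.
- nets.recognise(query, camera): "extent" ([left, top, right, bottom] in pixels, round what is visible of it).
- nets.masks_of(query, camera): "pixels" (420x560 bool, what is visible of it) and "extent" ([left, top, right, bottom] in pixels, round what is visible of it).
The state is a dict: "clock": time; "joint_pos": joint angles; "dq": joint speeds; "joint_torque": joint torques, N m; "tool_pos": TCP position; "tool_rot": TCP orientation; "contact_force": force on the tool from outside, world axes, zero at the start; "torque": the same for the moment, N m; "width": opening from 0.0 (shut) to 1.0 (fully open).
Only numpy, scipy, OpenCV 4.12 (cv2) and the standard library are available. Lean on these libraries where they do the work, as an engineer would, in place of code of your own. Each camera call takes 0.05 s, during which the arm holds its last target.

## Working session

There is one attempt and no reset: what is moved stays moved. The work goes in short steps, Python scripts to look and compute and a tool call to move; the robot and the scene stay as the last step left them, time stands still between calls to the robot, and variables do not carry over. Pictures are saved under pics/ and viewed, and the job is handed in when it is done.

Besides the shell and the picture viewer there is one more tool, called after "Call:" in YAML: its name, and indented under it one key for each argument. carry_out: Moves the arm, as the interface text tells. Its arguments: {"type":"object","properties":{"motion":{"type":"array"},"newtons":{"type":"number"}},"required":["motion"]}

```bash
ls; mkdir -p pics; cat > h.py <<'E'
import numpy as np, cv2
from scipy.spatial.transform import Rotation as R
from station import r, grab_frame, job, nets
def save(f,n): cv2.imwrite('pics/'+n,cv2.cvtColor(f,cv2.COLOR_RGB2BGR))
E
python3 - <<'E'
from h import *
import pickle
s=r.get_state(); print(s)
d={}
for n in ['scene','top','wrist']:
    g=grab_frame(n); save(g['frame'],n+'0.png'); d[n]=g
    print(n,{k:(v if k!='frame' else 0) for k,v in g.items()})
pickle.dump((s,d),open('f0.pkl','wb'))
E
```

```text
pics
{'clock': 0.0, 'joint_pos': array([ 1.06970628e+00,  1.81569247e-01,  1.60801166e+00, -7.95011589e-06,
        1.35378252e+00, -2.06310150e-01]), 'dq': array([-0.00064114,  0.00093264, -0.0006554 , -0.0006194 ,  0.00014569,
       -0.00107034]), 'joint_torque': array([ 3.09001425e-04, -4.33848488e+01, -3.41855121e+01,  7.01654842e-02,
        3.82174307e-02, -1.62217329e-04]), 'tool_pos': array([166.75478731, 549.66938681, 206.6925566 ]), 'tool_rot': array([-4.61272668e-01, -3.10693055e+00,  2.61306326e-03]), 'contact_force': array([ 0.05381128, -0.15677427,  0.80460652]), 'torque': array([ 0.0059435 , -0.06175601,  0.01284965]), 'width': 1.0019320248476344}
scene {'frame': 0, 'fov_y': 51.93462478908231, 'cx': 281.00795286248757, 'cy': 210.2024282144811, 'view': array([[ 6.97335194e-01, -7.16744002e-01,  1.28978952e-03,
        -3.13088017e+02],
       [-5.41145247e-01, -5.27669772e-01, -6.54772047e-01,
         3.42127765e+02],
       [ 4.69984520e-01,  4.55897629e-01, -7.55825312e-01,
         6.41327516e+02],
       [ 0.00000000e+00,  0.00000000e+00,  0.00000000e+00,
        
[... 212 characters left out ...]
  [-9.98158738e-01, -1.70956077e-02, -5.81968571e-02,
         5.03883429e+02],
       [ 5.82724147e-02, -3.95491108e-03, -9.98292885e-01,
         8.94753618e+02],
       [ 0.00000000e+00,  0.00000000e+00,  0.00000000e+00,
         1.00000000e+00]])}
wrist {'frame': 0, 'fov_y': 65.70646984690485, 'cx': 275.3409511290543, 'cy': 217.85053426927928, 'mount': array([[-7.11861181e-04, -9.58339292e-01, -2.85631397e-01,
         7.43325690e+01],
       [ 9.99999447e-01, -4.61262139e-04, -9.44627093e-04,
         5.57765866e-01],
       [ 7.73522310e-04, -2.85631912e-01,  9.58339091e-01,
        -1.76812505e+02],
       [ 0.00000000e+00,  0.00000000e+00,  0.00000000e+00,
         1.00000000e+00]])}
```

View pics/scene0.png

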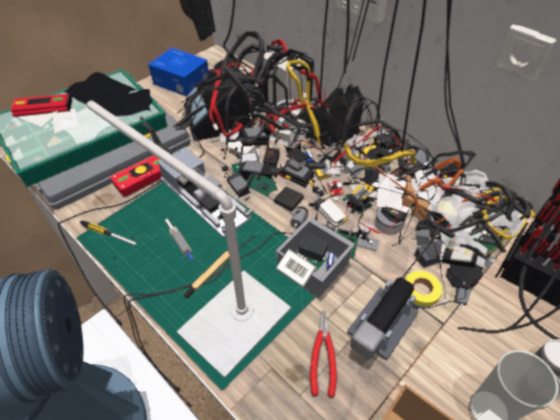

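View pics/top0.png

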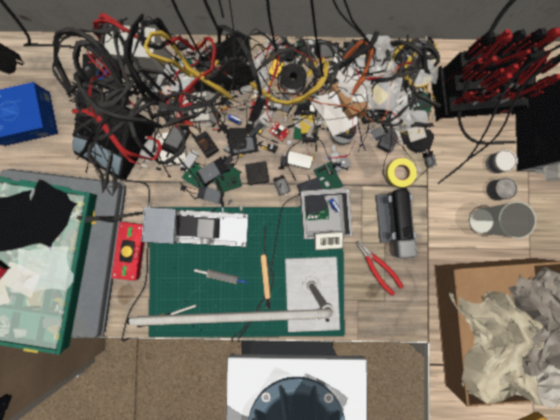

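View pics/wrist0.png

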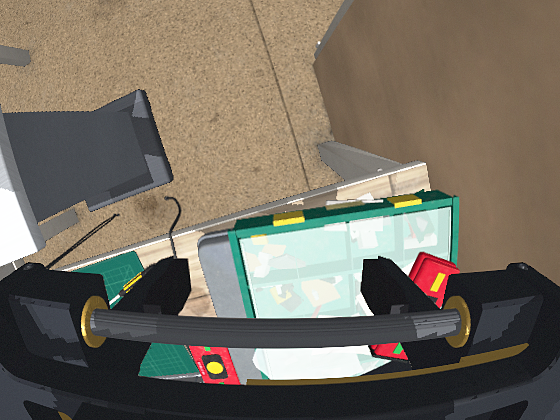

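```bash
cat >> h.py <<'E'
import pickle
def foc(g): return g['frame'].shape[0]/2/np.tan(np.radians(g['fov_y'])/2)
def ray(g,u,v):
    "static cams: origin, dir in world"
    f=foc(g); V=g['view']; Rw=V[:3,:3].T; o=-Rw@V[:3,3]
    d=Rw@np.array([(u-g['cx'])/f,(v-g['cy'])/f,1]); return o,d
def atz(g,u,v,z):
    o,d=ray(g,u,v); return o+d*(z-o[2])/d[2]
def proj(g,p):
    p=np.atleast_2d(p); V=g['view']; c=p@V[:3,:3].T+V[:3,3]; f=foc(g)
    return np.c_[g['cx']+f*c[:,0]/c[:,2],g['cy']+f*c[:,1]/c[:,2]]
def tri(rays):
    A=np.zeros((3,3));b=np.zeros(3)
    for o,d in rays:
        d=d/np.linalg.norm(d);P=np.eye(3)-np.outer(d,d);A+=P;b+=P@o
    p=np.linalg.solve(A,b); return p,[np.linalg.norm((np.eye(3)-np.outer(d,d)/(d@d))@(p-o)) for o,d in rays]
E
python3 - <<'E'
from h import *
for cam in ['top','scene']:
  for q in ['slide','carriage','button','job_card','bin','bin_label','cradle','scanner','tape_roll','usb_charger_white','grip_block','window']:
    try:
      print(cam,q,[(round(x['conf'],2),np.round(x['extent']).tolist()) for x in nets.recognise(q,cam)[:2]])
    except Exception as e: print(cam,q,e)
s,d=pickle.load(open('f0.pkl','rb'))
for n in ['top','scene']:
    g=d[n]; f=g['frame']
    g['o']=None
def crop(n,x0,y0,x1,y1,k,nm):
    c=d[n]['frame'][y0:y1,x0:x1]; save(cv2.resize(c,None,fx=k,fy=k,interpolation=cv2.INTER_CUBIC),nm)
crop('top',120,150,320,290,4,'ct1.png')
crop('top',250,150,450,290,4,'ct2.png')
crop('scene',240,190,440,340,4,'cs1.png')
crop('scene',80,90,280,240,4,'cs2.png')
print('lamp')
for uv in [(328,312)]: print(ray(d['top'],*uv))
E
```

```text
top slide [(0.56, [139.0, 209.0, 248.0, 247.0])]
top carriage [(0.74, [173.0, 216.0, 222.0, 249.0])]
top button []
top job_card [(0.82, [174.0, 217.0, 218.0, 244.0]), (0.42, [140.0, 211.0, 245.0, 250.0])]
top bin [(0.7, [300.0, 188.0, 353.0, 250.0])]
top bin_label [(0.9, [300.0, 189.0, 351.0, 253.0]), (0.24, [390.0, 191.0, 421.0, 258.0])]
top cradle [(0.95, [377.0, 194.0, 413.0, 244.0]), (0.48, [300.0, 188.0, 354.0, 252.0])]
top scanner [(0.79, [392.0, 189.0, 416.0, 260.0])]
top tape_roll [(0.68, [384.0, 160.0, 416.0, 187.0])]
top usb_charger_white [(0.52, [291.0, 153.0, 312.0, 166.0]), (0.38, [177.0, 215.0, 222.0, 246.0])]
top grip_block [(0.93, [176.0, 216.0, 222.0, 245.0])]
top window [(0.57, [391.0, 191.0, 418.0, 258.0]), (0.56, [289.0, 152.0, 313.0, 170.0])]
scene slide [(0.76, [160.0, 149.0, 253.0, 233.0])]
scene carriage [(0.79, [178.0, 171.0, 222.0, 213.0])]
scene button [(0.59, [192.0, 193.0, 205.0, 207.0])]
scene job_card [(0.59, [173.0, 170.0, 223.0, 215.0])]
scene bin [(0.89, [275.0, 216.0, 354.0, 299.0])]
scene bin_label [(0.67, [275.0, 220.0, 355.0, 295.0])]
scene cradle [(0.68, [349.0, 277.0, 422.0, 359.0])]
scene scanner [(0.68, [348.0, 274.0, 413.0, 360.0])]
scene tape_roll [(0.68, [404.0, 274.0, 445.0, 306.0])]
scene usb_charger_white [(0.62, [321.0, 198.0, 349.0, 230.0])]
scene grip_block [(0.72, [179.0, 167.0, 219.0, 215.0])]
scene window [(0.56, [350.0, 276.0, 413.0, 359.0])]
lamp
(array([450.04355562,  58.03711048, 922.32372326]), array([-0.21454704, -0.14085709, -1.01367556]))
```

View pics/ct1.png

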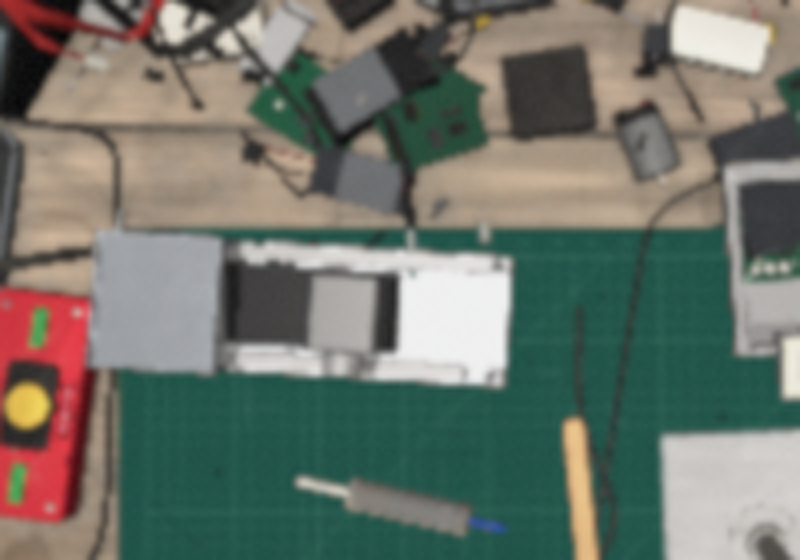

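View pics/ct2.png

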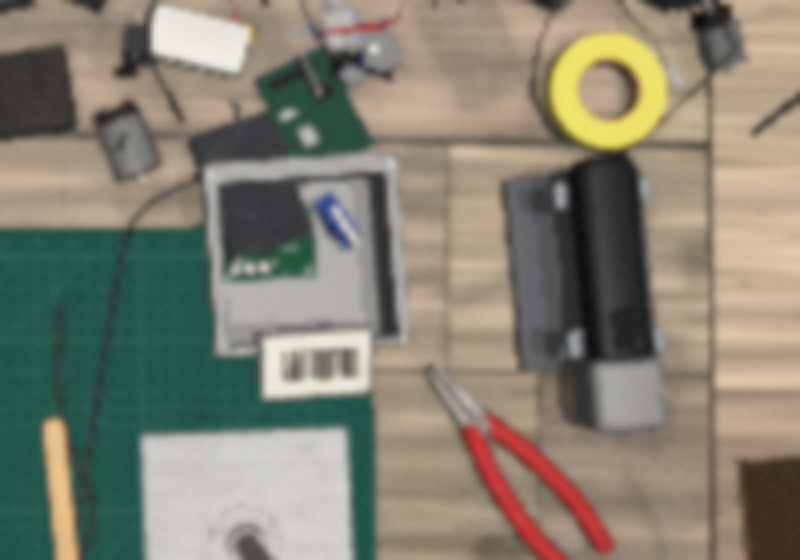

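View pics/cs1.png

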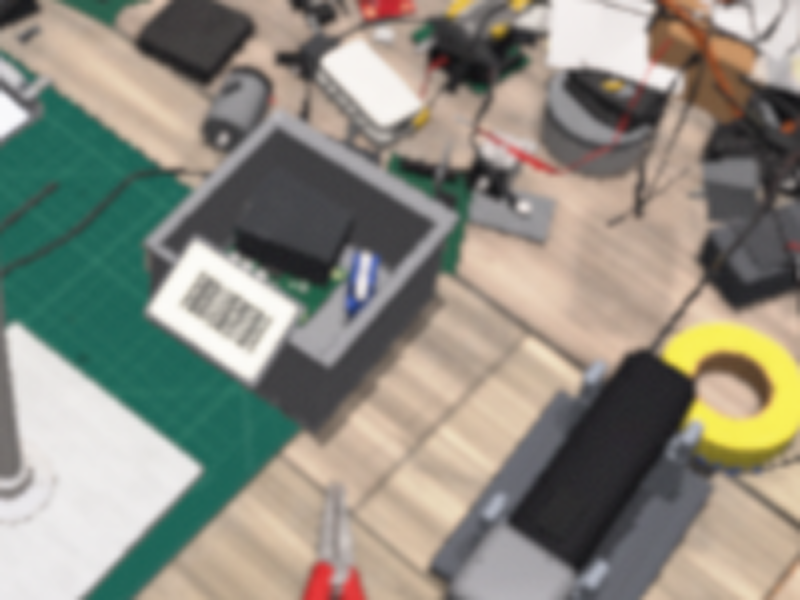

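View pics/cs2.png

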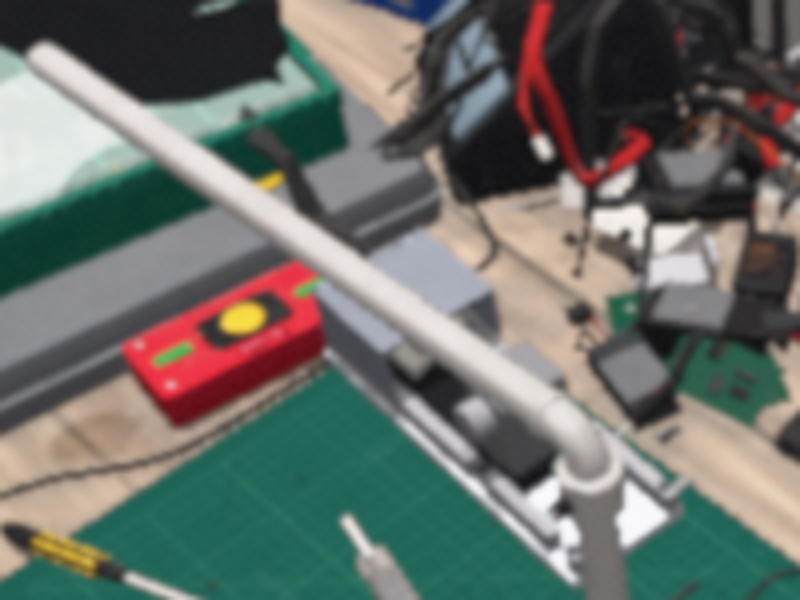

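```bash
python3 - <<'E'
from h import *
s,d=pickle.load(open('f0.pkl','rb')); T=d['top'];S=d['scene']
t=lambda x,y:(x/4+120,y/4+150)
t2=lambda x,y:(x/4+250,y/4+150)
s1=lambda x,y:(x/4+240,y/4+190)
s2=lambda x,y:(x/4+80,y/4+90)
print('lamp elbow',tri([ray(T,328,313),ray(S,228,203)]))
print('lamp end',tri([ray(T,133,322),ray(S,90,103)]))
print('lamp base',atz(S,241,312,0),atz(T,313,295,0))
for p in [(328,303),(326,321),(135,316),(135,328)]: print('lampedge',atz(T,*p,390))
print('hood top')
for z in (61,64): print([np.round(atz(T,*t(*p),z),1).tolist() for p in [(93,231),(222,235),(215,373),(90,368)]])
print('block top z74',[np.round(atz(T,*t(*p),74),1).tolist() for p in [(310,276),(377,277),(375,353),(307,350)]])
print('base corners z 10', [np.round(atz(T,*t(*p),10),1).tolist() for p in [(513,257),(505,386)]])
print('label', [tri([ray(T,*t2(*a)),ray(S,*s1(*b))]) for a,b in zip([(261,334),(370,330),(371,394),(263,400)],[(197,237),(303,313),(253,385),(147,313)])])
print('bin top z65',[np.round(atz(T,*t2(*p),65),1).tolist() for p in [(203,163),(396,156),(406,340),(218,357)]])
print('scanner head top z73',[np.round(atz(T,*t2(*p),73),1).tolist() for p in [(580,358),(660,358),(664,428),(592,432)]])
print('handle end', atz(T,*t2(605,152),73))
print('cheeks z61',[np.round(atz(T,*t2(*p),61),1).tolist() for p in [(560,193),(644,191),(575,344),(657,340)]])
print('tape',atz(T,*t2(608,91),19),'charger',atz(T,301,160,20))
E
```

```text
lamp elbow (array([317.78376637, -29.88866654, 297.97719168]), [np.float64(1.8264127654216677), np.float64(1.8264127654216702)])
lamp end (array([300.59501939, 270.01462088, 311.00853026]), [np.float64(0.43546724811268706), np.float64(0.43546724811267423)])
lamp base [318.20037206 -26.41270696   0.        ] [292.98568752 -35.11529079   0.        ]
lampedge [349.18956553 -15.82492233 390.        ]
lampedge [325.55140502 -13.3831875  390.        ]
lampedge [328.10737035 240.03739753 390.        ]
lampedge [312.46621878 239.44987069 390.        ]
hood top
[[485.4, 343.3, 61.0], [484.4, 273.0, 61.0], [409.5, 274.5, 61.0], [411.0, 342.2, 61.0]]
[[485.3, 342.3, 64.0], [484.3, 272.3, 64.0], [409.6, 273.7, 64.0], [411.2, 341.2, 64.0]]
block top z74 [[462.7, 222.0, 74.0], [462.8, 186.1, 74.0], [422.2, 186.1, 74.0], [423.1, 222.5, 74.0]]
base corners z 10 [[476.6, 117.6, 10.0], [402.4, 120.6, 10.0]]
label [(array([436.71643095, -31.04671138,  79.70017287]), [np.float64(0.957538625323764), np.float64(0.9575386253237208)]), (array([440.29485368, -90.11164748,  77.05000868]), [np.float64(1.7144797356743735), np.float64(1.714479735674267)]), (array([405.47432103, -93.33886893,  62.56281534]), [np.float64(1.6365492526253567), np.float64(1.636549252625344)]), (array([400.84408045, -34.57691897,  61.1323746 ]), [np.float64(1.1244619605592119), np.float64(1.1244619605592436)])]
bin top z65 [[528.1, 0.7, 65.0], [533.8, -104.5, 65.0], [433.8, -110.5, 65.0], [423.0, -8.8, 65.0]]
scanner head top z73 [[425.9, -202.4, 73.0], [426.7, -245.4, 73.0], [389.3, -247.4, 73.0], [386.6, -208.8, 73.0]]
handle end [ 537.14231824 -216.05743642   73.        ]
cheeks z61 [[515.4, -195.2, 61.0], [517.3, -241.3, 61.0], [433.1, -203.4, 61.0], [436.1, -248.1, 61.0]]
tape [ 578.01053837 -235.27507681   19.        ] charger [603.35376878  -1.94658458  20.        ]
```

Call:
carry_out:
  motion:
    - {"tx":23,"ty":-8,"tz":3,"rz":-6.3}
    - {"tx":23,"ty":-8,"tz":3,"rz":-6.3}
    - {"tx":23,"ty":-8,"tz":3,"rz":-6.3}
    - {"tx":23,"ty":-8,"tz":3,"rz":-6.3}
    - {"tx":23,"ty":-8,"tz":3,"rz":-6.3}
    - {"tx":23,"ty":-8,"tz":3,"rz":-6.3}
    - {"tx":23,"ty":-8,"tz":3,"rz":-6.3}
    - {"tx":23,"ty":-8,"tz":3,"rz":-6.3}
    - {"tx":23,"ty":-8,"tz":3,"rz":-6.3}
    - {"tx":23,"ty":-8,"tz":3,"rz":-6.3}
    - {"tx":23,"ty":-8,"tz":3,"rz":-6.3}
    - {"tx":23,"ty":-8,"tz":3,"rz":-6.3}

```text
invalid input
```

```bash
cat >> h.py <<'E'
def shot(tag,cams=('scene','top','wrist')):
    d={}
    s=r.get_state()
    for n in cams:
        s=r.get_state() if n=='wrist' else s
        g=grab_frame(n); save(g['frame'],n+tag+'.png'); d[n]=g
    pickle.dump((s,d),open('f%s.pkl'%tag,'wb')); return s,d
def st():
    s=r.get_state(); M=R.from_rotvec(s['tool_rot']).as_matrix()
    print('t',round(s['clock'],2),'q',np.round(s['joint_pos'],3),'p',np.round(s['tool_pos'],1),'F',np.round(s['contact_force'],1),'w',round(s['width']*88.1,1))
    print('x',np.round(M[:,0],3),'y',np.round(M[:,1],3),'z',np.round(M[:,2],3),'yawY',round(np.degrees(np.arctan2(M[1,1],M[0,1])),2))
E
python3 -c "
from h import *
st(); shot('1')"
```

```text
t 1.35 q [ 1.07   0.181  1.607  0.     1.354 -0.206] p [167.1 550.2 207.6] F [-0.4  0.4 -0.3] w 88.0
x [-0.957  0.291  0.   ] y [0.291 0.957 0.   ] z [-0.  0. -1.] yawY 73.11
```

Call:
carry_out:
  motion:
    - {"claw":88,"tx":23,"ty":-8,"tz":3,"rx":0,"ry":0,"rz":-6.3}
    - {"claw":88,"tx":23,"ty":-8,"tz":3,"rx":0,"ry":0,"rz":-6.3}
    - {"claw":88,"tx":23,"ty":-8,"tz":3,"rx":0,"ry":0,"rz":-6.3}
    - {"claw":88,"tx":23,"ty":-8,"tz":3,"rx":0,"ry":0,"rz":-6.3}
    - {"claw":88,"tx":23,"ty":-8,"tz":3,"rx":0,"ry":0,"rz":-6.3}
    - {"claw":88,"tx":23,"ty":-8,"tz":3,"rx":0,"ry":0,"rz":-6.3}
    - {"claw":88,"tx":23,"ty":-8,"tz":3,"rx":0,"ry":0,"rz":-6.3}
    - {"claw":88,"tx":23,"ty":-8,"tz":3,"rx":0,"ry":0,"rz":-6.3}
    - {"claw":88,"tx":23,"ty":-8,"tz":3,"rx":0,"ry":0,"rz":-6.3}
    - {"claw":88,"tx":23,"ty":-8,"tz":3,"rx":0,"ry":0,"rz":-6.3}
    - {"claw":88,"tx":23,"ty":-8,"tz":3,"rx":0,"ry":0,"rz":-6.3}
    - {"claw":88,"tx":23,"ty":-8,"tz":3,"rx":0,"ry":0,"rz":-6.3}
  newtons: 25

```text
clock: 2.5
tool_pos: [449.1, 450.0, 244.7]
tool_rot: [-2.323, -2.111, -0.001]
contact_force: [0.7, -0.9, -0.1]
width: 0.999
```

```bash
python3 -c "
from h import *
st(); shot('1')"
```

```text
t 2.5 q [0.599 0.287 1.404 0.003 1.45  0.694] p [449.1 450.  244.7] F [ 0.7 -0.9 -0.1] w 88.0
x [0.096 0.995 0.002] y [ 0.995 -0.096 -0.001] z [-0.001  0.003 -1.   ] yawY -5.48
```

View scene/top.

```bash
python3 -c "
import cv2,numpy as np
a=[cv2.imread('pics/%s1.png'%n) for n in('scene','top')]
cv2.imwrite('pics/m1.png',cv2.resize(np.vstack(a),None,fx=.71,fy=.71))"
```

```text
(no output)
```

View pics/m1.png

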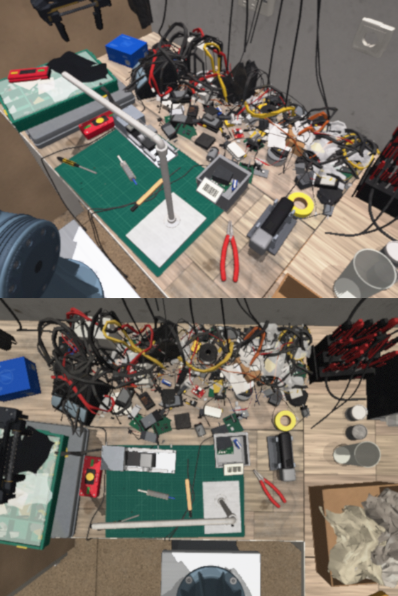

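View pics/wrist1.png

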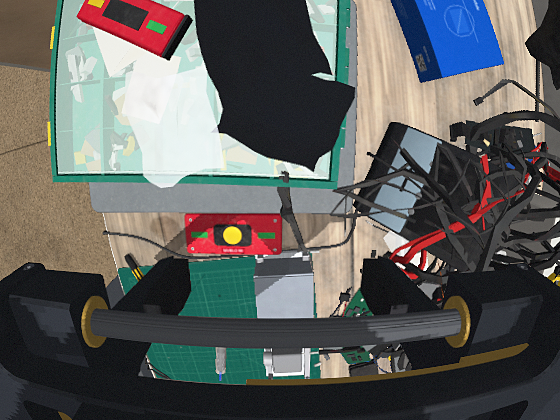

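Call:
carry_out:
  motion:
    - {"claw":88,"tx":-1,"ty":-30,"tz":-5,"rx":0,"ry":0,"rz":0.4}
    - {"claw":88,"tx":-1,"ty":-30,"tz":-5,"rx":0,"ry":0,"rz":0.4}
    - {"claw":88,"tx":-1,"ty":-30,"tz":-5,"rx":0,"ry":0,"rz":0.4}
    - {"claw":88,"tx":-1,"ty":-30,"tz":-5,"rx":0,"ry":0,"rz":0.4}
    - {"claw":88,"tx":-1,"ty":-30,"tz":-5,"rx":0,"ry":0,"rz":0.4}
    - {"claw":88,"tx":-1,"ty":-30,"tz":-5,"rx":0,"ry":0,"rz":0.4}
    - {"claw":88,"tx":-1,"ty":-30,"tz":-5,"rx":0,"ry":0,"rz":0.4}
    - {"claw":88,"tx":-1,"ty":-30,"tz":-5,"rx":0,"ry":0,"rz":0.4}
    - {"claw":88,"tx":0,"ty":0,"tz":0,"rx":0,"ry":0,"rz":0}

```text
clock: 3.4
tool_pos: [429.4, 207.9, 200.1]
tool_rot: [-2.216, -2.216, 0.002]
contact_force: [1.1, 0.2, -0.4]
width: 0.997
```

```bash
python3 -c "
from h import *
st(); shot('2')
a=[cv2.imread('pics/%s2.png'%n) for n in('scene','top')]
cv2.imwrite('pics/m2.png',cv2.resize(np.vstack(a),None,fx=.71,fy=.71))"
```

```text
t 3.4 q [ 0.197 -0.033  1.851  0.006  1.329  0.195] p [429.4 207.9 200.1] F [ 1.1  0.2 -0.4] w 87.9
x [0.    1.    0.005] y [ 1.    -0.    -0.007] z [-0.007  0.005 -1.   ] yawY -0.0
```

View pics/m2.png

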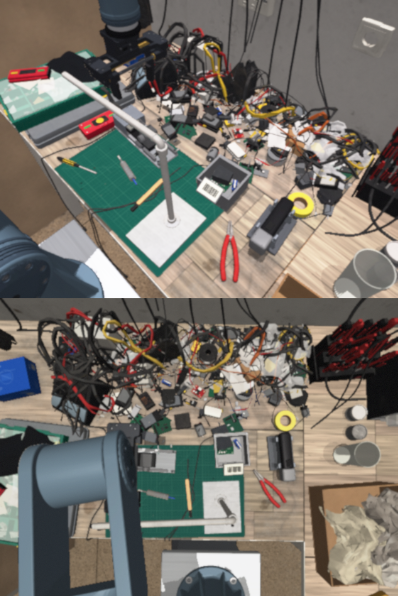

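View pics/wrist2.png

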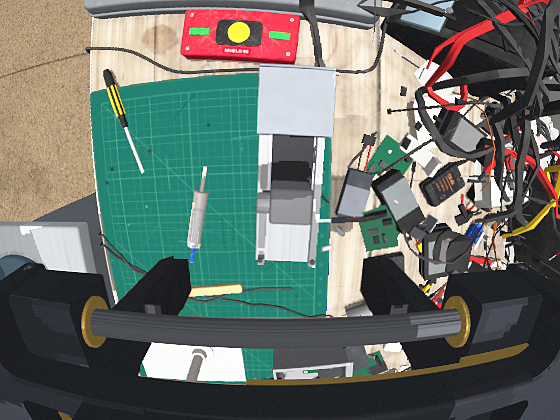

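```bash
cat >> h.py <<'E'
def wpose(s,g):
    M=R.from_rotvec(s['tool_rot']).as_matrix(); C=g['mount']
    return M@C[:3,:3], M@C[:3,3]+s['tool_pos']
def wray(s,g,u,v):
    Rw,o=wpose(s,g); f=foc(g); x=np.array([u-g['cx'],v-g['cy']]); rr=np.linalg.norm(x)+1e-9; th=rr/f
    return o, Rw@np.array([*(np.sin(th)*x/rr),np.cos(th)])
def watz(s,g,u,v,z):
    o,d=wray(s,g,u,v); return o+d*(z-o[2])/d[2]
def wproj(s,g,p):
    Rw,o=wpose(s,g); c=(np.atleast_2d(p)-o)@Rw; th=np.arctan2(np.hypot(c[:,0],c[:,1]),c[:,2]); ph=np.arctan2(c[:,1],c[:,0]); f=foc(g)
    return np.c_[g['cx']+f*th*np.cos(ph),g['cy']+f*th*np.sin(ph)]
E
python3 - <<'E'
from h import *
s,d=pickle.load(open('f2.pkl','rb')); W=d['wrist']
for q in ['grip_block','slide','button','job_card','bin_label','bin']:
    print(q,[(round(x['conf'],2),np.round(x['extent']).tolist()) for x in nets.recognise(q,'wrist')[:2]])
c=W['frame'][60:270,240:350]; save(cv2.resize(c,None,fx=3.8,fy=2.8*3.8/2.8*0.75,interpolation=cv2.INTER_CUBIC)[:600],'cw2.png')
c=W['frame'][120:270,240:350]; save(cv2.resize(c,None,fx=4,fy=4,interpolation=cv2.INTER_CUBIC),'cw2.png')
E
```

```text
grip_block [(0.89, [254.0, 135.0, 313.0, 227.0])]
slide [(0.96, [255.0, 64.0, 336.0, 266.0])]
button [(0.67, [254.0, 191.0, 270.0, 212.0])]
job_card [(0.84, [258.0, 132.0, 316.0, 226.0]), (0.27, [274.0, 348.0, 357.0, 380.0])]
bin_label [(0.78, [272.0, 345.0, 353.0, 381.0])]
bin [(0.82, [273.0, 346.0, 356.0, 381.0])]
```

View pics/cw2.png

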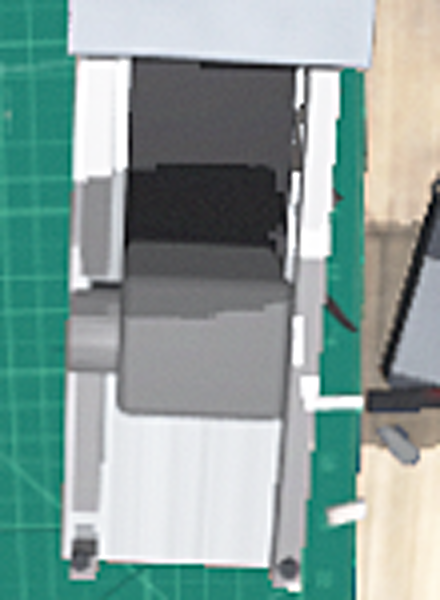

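```bash
python3 - <<'E'
from h import *
s,d=pickle.load(open('f2.pkl','rb')); W=d['wrist']
c=lambda x,y:(x/4+240,y/4+120)
P=[watz(s,W,*c(*p),74) for p in [(125,280),(288,284),(282,415),(120,412)]]
print(np.round(P,1), np.mean(P,0))
print('button',watz(s,W,*c(69,343),59))
B=[watz(s,W,*c(*p),13) for p in [(66,562),(298,570)]]; print('base end',np.round(B,1))
H=[watz(s,W,*c(*p),61) for p in [(70,52),(372,66)]]; print('hood',np.round(H,1))
E
```

```text
[[425.3 223.1  74. ]
 [464.3 222.3  74. ]
 [463.8 189.4  74. ]
 [423.9 190.2  74. ]] [444.32498149 206.24298386  74.        ]
button [410.73457034 203.86578329  59.        ]
base end [[405.6 123.2  13. ]
 [477.  120.3  13. ]]
hood [[412.  277.1  61. ]
 [485.5 274.4  61. ]]
```

```bash
python3 - <<'E'
from h import *
Q=np.array([[1.07,.181,1.607],[.599,.287,1.404],[.197,-.033,1.851]]);P=np.array([[167.05,550.2,207.6],[449.1,450,244.7],[429.4,207.9,200.1]])
off=[p[1]*np.cos(q[0])-p[0]*np.sin(q[0]) for p,q in zip(P,Q)]; rho=[p[0]*np.cos(q[0])+p[1]*np.sin(q[0]) for p,q in zip(P,Q)]
print(off,rho)
A=np.c_[np.sin(Q[:,1]),np.sin(Q[:,1]+Q[:,2])]
x=np.linalg.lstsq(A,rho,rcond=None);print(x)
B=np.c_[np.cos(Q[:,1]),np.cos(Q[:,1]+Q[:,2]),np.ones(3)]; print(np.linalg.solve(B,P[:,2]))
L1,L2=x[0][:2]
print([P[i,2]-L1*np.cos(Q[i,1])-L2*np.cos(Q[i,1]+Q[i,2]) for i in range(3)])
E
```

```text
[np.float64(117.62800657241385), np.float64(118.44478023116295), np.float64(119.83312762520077)] [np.float64(562.8404699111466), np.float64(624.6292052377887), np.float64(461.7865215914842)]
(array([475.98108134, 491.53419716]), array([12.42449107]), np.int32(2), array([1.71554376, 0.22324998]))
[ 462.23643943  506.93549468 -137.8409035 ]
[np.float64(-154.67999253005945), np.float64(-152.87019163789273), np.float64(-155.34666106618837)]
```

Call:
carry_out:
  motion:
    - {"claw":88,"tx":6,"ty":-1,"tz":-20,"rx":0,"ry":0,"rz":-1}
    - {"claw":88,"tx":5,"ty":-1,"tz":-20,"rx":0,"ry":0,"rz":-1}
    - {"claw":88,"tx":0,"ty":0,"tz":-20,"rx":0,"ry":0,"rz":0}
    - {"claw":88,"tx":0,"ty":0,"tz":-20,"rx":0,"ry":0,"rz":0}
    - {"claw":88,"tx":0,"ty":0,"tz":0,"rx":0,"ry":0,"rz":0}
    - {"claw":88,"tx":0,"ty":0,"tz":0,"rx":0,"ry":0,"rz":0}

```text
clock: 4.35
tool_pos: [444.1, 213.4, 120.7]
tool_rot: [-2.25, -2.184, -0.01]
contact_force: [0.1, -0.2, 1.1]
width: 0.997
```

```bash
python3 -c "
from h import *
st(); s,d=shot('3')
c=lambda n:cv2.imread('pics/%s3.png'%n)
cv2.imwrite('pics/m3.png',np.hstack([c('scene')[:300,:400],cv2.resize(c('wrist'),(400,300))]))"
```

```text
t 4.35 q [0.201 0.094 1.894 0.009 1.152 0.227] p [444.1 213.4 120.7] F [ 0.1 -0.2  1.1] w 87.8
x [0.03  1.    0.008] y [ 1.    -0.03   0.001] z [ 0.001  0.008 -1.   ] yawY -1.71
```

View pics/m3.png

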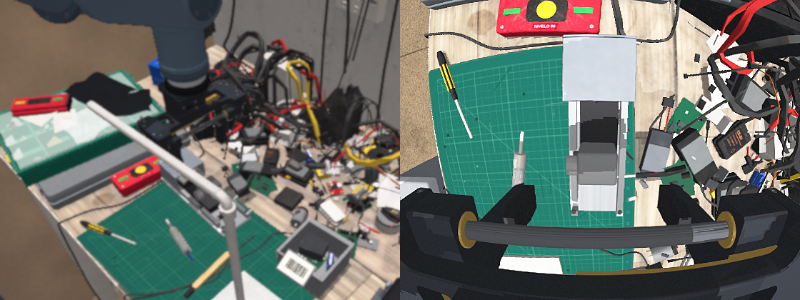

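Call:
carry_out:
  motion:
    - {"claw":88,"tx":-3,"ty":-8,"tz":-10,"rx":0,"ry":0,"rz":-0.5}
    - {"claw":88,"tx":0,"ty":0,"tz":-8,"rx":0,"ry":0,"rz":0}
    - {"claw":88,"tx":0,"ty":0,"tz":0,"rx":0,"ry":0,"rz":0}
    - {"claw":88,"tx":0,"ty":0,"tz":0,"rx":0,"ry":0,"rz":0}

```text
clock: 4.83
tool_pos: [443.9, 205.0, 105.6]
tool_rot: [-2.264, -2.177, -0.022]
contact_force: [0.2, 0.0, 0.5]
width: 1.002
```

```bash
python3 -c "
from h import *
st()
s,d=shot('4',['wrist']); W=d['wrist']
c=W['frame'][100:260,230:350]; save(cv2.resize(c,None,fx=3.7,fy=3.7,interpolation=cv2.INTER_CUBIC),'cw4.png')"
```

```text
t 4.83 q [0.184 0.101 1.921 0.009 1.108 0.219] p [443.9 205.  105.6] F [0.2 0.  0.5] w 88.3
x [0.039 0.999 0.01 ] y [ 0.999 -0.039  0.009] z [ 0.01  0.01 -1.  ] yawY -2.25
```

View pics/wrist4.png

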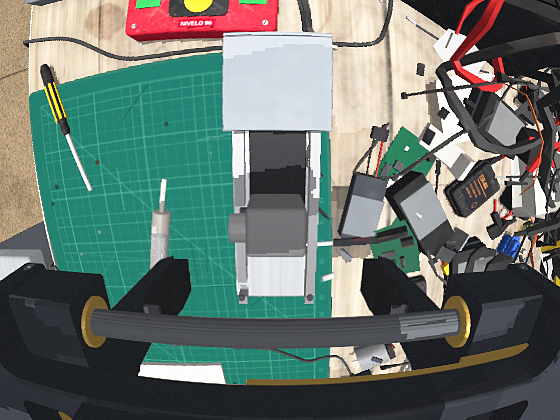

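View pics/cw4.png

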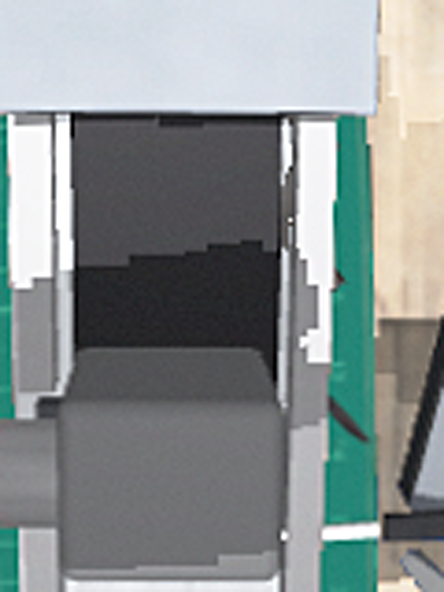

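```bash
python3 - <<'E'
from h import *
s,d=pickle.load(open('f4.pkl','rb')); W=d['wrist']
c=lambda x,y:(x/3.7+230,y/3.7+100)
P=[watz(s,W,*c(*p),74) for p in [(63,400),(278,403),(280,575),(64,578)]]
print(np.round(P,1), np.mean(P,0))
print('btn', watz(s,W,229,232,59))
E
```

```text
[[425.6 225.   74. ]
 [464.2 222.8  74. ]
 [464.2 189.3  74. ]
 [423.4 190.5  74. ]] [444.34594534 206.90062819  74.        ]
btn [409.78483325 203.82937037  59.        ]
```

Call:
carry_out:
  motion:
    - {"claw":88,"tx":-2,"ty":0,"tz":-15,"rx":-0.5,"ry":0.5,"rz":0}
    - {"claw":88,"tx":0,"ty":0,"tz":-20,"rx":0,"ry":0,"rz":0}
    - {"claw":88,"tx":0,"ty":0,"tz":-20,"rx":0,"ry":0,"rz":0}
    - {"claw":88,"tx":0,"ty":0,"tz":-5,"rx":0,"ry":0,"rz":0}
    - {"claw":88,"tx":0,"ty":0,"tz":0,"rx":0,"ry":0,"rz":0}
    - {"claw":88,"tx":0,"ty":0,"tz":0,"rx":0,"ry":0,"rz":0}

```text
clock: 5.38
tool_pos: [444.5, 205.5, 46.8]
tool_rot: [2.263, 2.175, 0.009]
contact_force: [0.1, 0.7, -0.1]
width: 1.001
```

```bash
python3 -c "
from h import *
st()
s,d=shot('5',['wrist'])"
```

```text
t 5.38 q [1.900e-01 2.050e-01 1.945e+00 1.000e-03 9.850e-01 2.290e-01] p [444.5 205.5  46.8] F [ 0.1  0.7 -0.1] w 88.2
x [0.04  0.999 0.002] y [ 0.999 -0.04   0.006] z [ 0.006  0.002 -1.   ] yawY -2.28
```

View pics/wrist5.png

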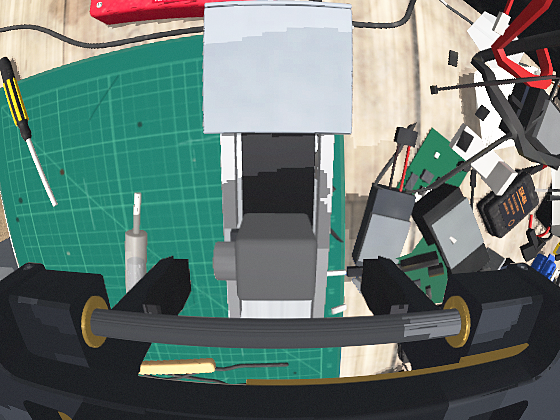

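Call:
carry_out:
  motion:
    - {"claw":88,"tx":-3,"ty":0,"tz":-6,"rx":0,"ry":0,"rz":0}
    - {"claw":88,"tx":0,"ty":0,"tz":0,"rx":0,"ry":0,"rz":0}
    - {"claw":40,"tx":0,"ty":0,"tz":0,"rx":0,"ry":0,"rz":0}
    - {"claw":40,"tx":0,"ty":0,"tz":0,"rx":0,"ry":0,"rz":0}
    - {"claw":40,"tx":0,"ty":0,"tz":0,"rx":0,"ry":0,"rz":0}
    - {"claw":40,"tx":0,"ty":0,"tz":0,"rx":0,"ry":0,"rz":0}
    - {"claw":40,"tx":0,"ty":0,"tz":0,"rx":0,"ry":0,"rz":0}
    - {"claw":40,"tx":0,"ty":0,"tz":0,"rx":0,"ry":0,"rz":0}
  newtons: 25

```text
clock: 6.1
tool_pos: [444.6, 206.3, 44.7]
tool_rot: [2.26, 2.172, 0.02]
contact_force: [0.5, 0.3, 0.3]
width: 0.569
```

```bash
python3 -c "
from h import *
st()
s,d=shot('6',['wrist'])
save(d['wrist']['frame'][120:340,150:420],'cw6.png')"
```

```text
t 6.1 q [1.910e-01 2.040e-01 1.951e+00 1.000e-03 9.720e-01 2.300e-01] p [444.6 206.3  44.7] F [0.5 0.3 0.3] w 50.1
x [0.039 0.999 0.004] y [ 0.999 -0.039  0.014] z [ 0.014  0.004 -1.   ] yawY -2.26
```

View pics/cw6.png

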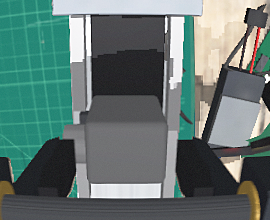

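Call:
carry_out:
  motion:
    - {"claw":40,"tx":0,"ty":0,"tz":0,"rx":0,"ry":0,"rz":0}
    - {"claw":40,"tx":0,"ty":0,"tz":0,"rx":0,"ry":0,"rz":0}

```text
clock: 6.32
tool_pos: [444.7, 206.3, 44.7]
tool_rot: [2.26, 2.172, 0.02]
contact_force: [0.3, -0.1, 0.3]
width: 0.456
```

```bash
python3 -c "
from h import *
st()"
```

```text
t 6.32 q [1.910e-01 2.040e-01 1.951e+00 1.000e-03 9.720e-01 2.300e-01] p [444.7 206.3  44.7] F [ 0.3 -0.1  0.3] w 40.1
x [0.039 0.999 0.004] y [ 0.999 -0.04   0.014] z [ 0.014  0.004 -1.   ] yawY -2.27
```

```bash
python3 -c "
from h import *
s,d=shot('7')
W=d['wrist']
print(wproj(s,W,s['tool_pos']), wproj(s,W,[444.5,206,59]),wproj(s,W,[410,206,59]))
print(proj(d['scene'],s['tool_pos']),proj(d['top'],s['tool_pos']))
save(cv2.resize(d['scene']['frame'][100:260,120:320],None,fx=4,fy=3.7),'cs7.png')"
```

```text
[[276.21649417 252.96135905]] [[276.44989031 263.50011118]] [[214.333703   265.57086292]]
[[209.56868106 192.87210586]] [[206.89271347 227.52824007]]
```

View pics/wrist7.png

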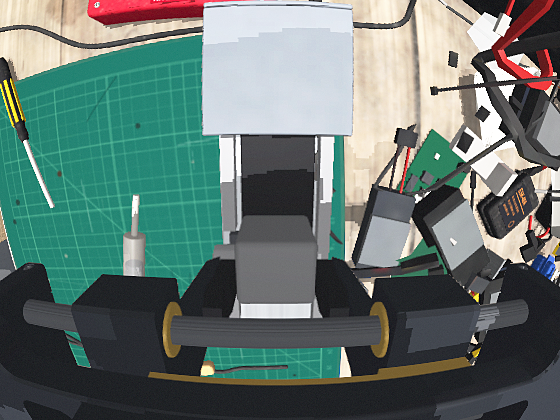

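View pics/cs7.png

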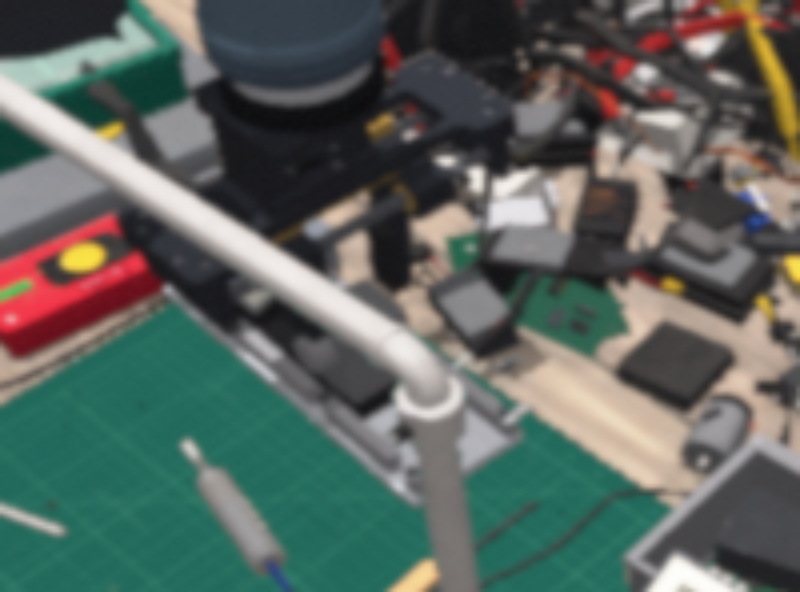

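```bash
python3 - <<'E'
from h import *
s,d=pickle.load(open('f7.pkl','rb')); W=d['wrist']
M=R.from_rotvec(s['tool_rot']).as_matrix()
for w in (20,):
  for p in [(9,w,0),(-9,w,0),(9,w,-30),(9,w+17.5,0),(9,-w,0),(9,-w-17.5,0),(9,w,-60),(-9,w,-60)]:
    print(p,wproj(s,W,M@np.array(p)+s['tool_pos']))
for p in [(-21.5,18,74),(20.5,18,74),(20.5,-18,74),(-21.5,-18,74),(-34,0,59),(-34,11,59),(-34,-11,59),(-34,0,70)]:
    a=-.039; q=[444.6+p[0]+.039*p[1],206+p[1]-.039*p[0],p[2]]; print('blk',p,wproj(s,W,q))
save(cv2.resize(W['frame'][200:330,180:380],None,fx=4,fy=4,interpolation=cv2.INTER_CUBIC),'cw7.png')
E
```

```text
(9, 20, 0) [[310.60077096 238.55689891]]
(-9, 20, 0) [[309.47690476 266.56829564]]
(9, 20, -30) [[316.68138026 259.50866663]]
(9, 37.5, 0) [[340.08118474 238.35062285]]
(9, -20, 0) [[241.82560738 238.59383545]]
(9, -37.5, 0) [[212.3133481  238.41902885]]
(9, 20, -60) [[325.06377668 288.90301196]]
(-9, 20, -60) [[322.26052056 324.36107678]]
blk (-21.5, 18, 74) [[233.03436303 242.64307953]]
blk (20.5, 18, 74) [[319.06604946 242.13170607]]
blk (20.5, -18, 74) [[315.61434869 305.07641009]]
blk (-21.5, -18, 74) [[236.55613439 305.73680154]]
blk (-34, 0, 59) [[215.13188529 263.3762755 ]]
blk (-34, 11, 59) [[213.79413699 244.86926343]]
blk (-34, -11, 59) [[216.53206162 280.98282557]]
blk (-34, 0, 70) [[211.85011374 272.01981085]]
```

View pics/cw7.png

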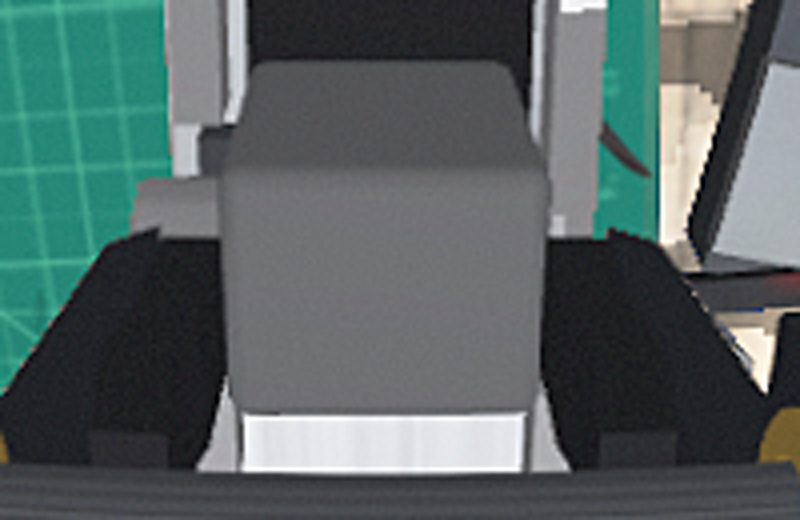

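```bash
python3 - <<'E'
from h import *
s,d=pickle.load(open('f7.pkl','rb')); S=d['scene']
M=R.from_rotvec(s['tool_rot']).as_matrix()
for p in [(0,20,0),(0,37.5,0),(0,20,-30),(0,37,-30),(0,37,-60),(-9,37,0),(-9,20,0)]:
    q=proj(S,M@np.array(p)+s['tool_pos'])[0]; print(p,q,((q-[120,100])*[4,3.7]).round())
E
```

```text
(0, 20, 0) [217.05484579 188.07671251] [388. 326.]
(0, 37.5, 0) [223.48838713 183.95559542] [414. 311.]
(0, 20, -30) [215.33440938 178.20204555] [381. 289.]
(0, 37, -30) [221.75840092 174.17808742] [407. 274.]
(0, 37, -60) [220.13021477 163.76896013] [401. 236.]
(-9, 37, 0) [225.93764498 186.27140996] [424. 319.]
(-9, 20, 0) [219.67904428 190.31229214] [399. 334.]
```

```bash
python3 - <<'E'
from h import *
s,d=pickle.load(open('f5.pkl','rb')); W=d['wrist']
M=R.from_rotvec(s['tool_rot']).as_matrix()
for p in [(9,44,0),(-4,44,0),(9,44,-19),(9,44,-25),(9,44,-30),(0,44,-15)]:
    q=wproj(s,W,M@np.array(p)+s['tool_pos'])[0]; q2=wproj(s,W,M@np.array([p[0],-p[1],p[2]])+s['tool_pos'])[0]; print(p,q,q2)
save(cv2.resize(W['frame'][230:330,130:420],None,fx=2.7,fy=2.7,interpolation=cv2.INTER_CUBIC),'cw5.png')
E
```

```text
(9, 44, 0) [350.7873647  238.25017925] [201.58634736 238.33033045]
(-4, 44, 0) [349.10220904 258.42602359] [203.26556741 258.51175705]
(9, 44, -19) [358.34466663 250.46287837] [194.14208441 250.55833398]
(9, 44, -25) [361.0300822  254.83453265] [191.49614634 254.9360988 ]
(9, 44, -30) [363.39263514 258.69470396] [189.16801421 258.80195909]
(0, 44, -15) [355.22880457 262.65082409] [197.22609275 262.74744197]
```

View pics/cw5.png

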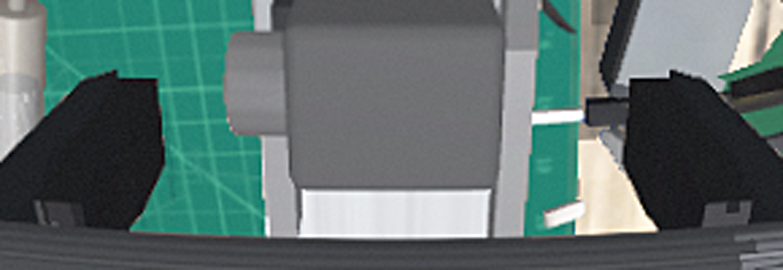

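Call:
carry_out:
  motion:
    - {"claw":88,"tx":0,"ty":0,"tz":4,"rx":0,"ry":0.4,"rz":0}
    - {"claw":88,"tx":0,"ty":0,"tz":4,"rx":0,"ry":0.4,"rz":0}
    - {"claw":88,"tx":-2,"ty":0,"tz":0,"rx":0,"ry":0,"rz":0}
    - {"claw":88,"tx":-2,"ty":0,"tz":0,"rx":0,"ry":0,"rz":0}
    - {"claw":88,"tx":0,"ty":0,"tz":0,"rx":0,"ry":0,"rz":0}
    - {"claw":88,"tx":0,"ty":0,"tz":0,"rx":0,"ry":0,"rz":0}
    - {"claw":88,"tx":0,"ty":0,"tz":0,"rx":0,"ry":0,"rz":0}
    - {"claw":88,"tx":0,"ty":0,"tz":0,"rx":0,"ry":0,"rz":0}

```text
clock: 7.13
tool_pos: [440.2, 206.3, 53.8]
tool_rot: [-2.262, -2.175, -0.003]
contact_force: [0.9, -0.5, 0.5]
width: 0.992
```

```bash
python3 -c "
from h import *
st()"
```

```text
t 7.13 q [0.191 0.189 1.946 0.005 1.007 0.228] p [440.2 206.3  53.8] F [ 0.9 -0.5  0.5] w 87.4
x [0.04  0.999 0.004] y [ 0.999 -0.04  -0.001] z [-0.001  0.004 -1.   ] yawY -2.27
```

Call:
carry_out:
  motion:
    - {"claw":88,"tx":1,"ty":0,"tz":-8,"rx":0,"ry":0,"rz":0}
    - {"claw":88,"tx":0,"ty":0,"tz":-8,"rx":0,"ry":0,"rz":0}
    - {"claw":88,"tx":0,"ty":0,"tz":-6,"rx":0,"ry":0,"rz":0}
    - {"claw":88,"tx":0,"ty":0,"tz":0,"rx":0,"ry":0,"rz":0}
    - {"claw":88,"tx":0,"ty":0,"tz":0,"rx":0,"ry":0,"rz":0}

```text
clock: 7.55
tool_pos: [440.7, 206.2, 28.6]
tool_rot: [-2.262, -2.174, -0.001]
contact_force: [0.6, -0.2, -0.4]
width: 1.002
```

```bash
python3 -c "
from h import *
st(); s,d=shot('8',['wrist']);save(cv2.resize(d['wrist']['frame'][200:330,130:420],None,fx=2.7,fy=2.7,interpolation=cv2.INTER_CUBIC),'cw8.png')"
```

```text
t 7.55 q [0.19  0.237 1.953 0.005 0.953 0.227] p [440.7 206.2  28.6] F [ 0.6 -0.2 -0.4] w 88.3
x [0.04  0.999 0.003] y [ 0.999 -0.04  -0.002] z [-0.002  0.004 -1.   ] yawY -2.27
```

View pics/cw8.png

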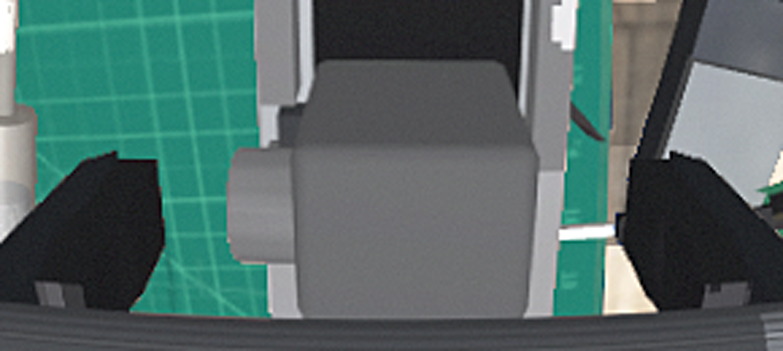

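Call:
carry_out:
  motion:
    - {"claw":88,"tx":1,"ty":0,"tz":-6,"rx":0,"ry":0,"rz":0}
    - {"claw":88,"tx":0,"ty":0,"tz":-6,"rx":0,"ry":0,"rz":0}
    - {"claw":88,"tx":0,"ty":0,"tz":-3,"rx":0,"ry":0,"rz":0}
    - {"claw":88,"tx":0,"ty":0,"tz":0,"rx":0,"ry":0,"rz":0}
    - {"claw":60,"tx":0,"ty":0,"tz":0,"rx":0,"ry":0,"rz":0}
    - {"claw":56,"tx":0,"ty":0,"tz":0,"rx":0,"ry":0,"rz":0}
    - {"claw":56,"tx":0,"ty":0,"tz":0,"rx":0,"ry":0,"rz":0}
    - {"claw":56,"tx":0,"ty":0,"tz":0,"rx":0,"ry":0,"rz":0}
    - {"claw":56,"tx":0,"ty":0,"tz":0,"rx":0,"ry":0,"rz":0}
  newtons: 25

```text
clock: 8.35
tool_pos: [441.3, 206.1, 12.1]
tool_rot: [-2.261, -2.174, 0.001]
contact_force: [-4.4, -0.2, 3.2]
width: 0.65
```

```bash
python3 -c "
from h import *
st(); s,d=shot('9',['wrist']);save(cv2.resize(d['wrist']['frame'][200:330,130:420],None,fx=2.7,fy=2.7,interpolation=cv2.INTER_CUBIC),'cw9.png')"
```

```text
t 8.35 q [0.19  0.27  1.955 0.005 0.919 0.226] p [441.3 206.1  12.1] F [-4.4 -0.2  3.2] w 57.3
x [0.04  0.999 0.003] y [ 0.999 -0.04  -0.004] z [-0.004  0.003 -1.   ] yawY -2.27
```

View pics/cw9.png

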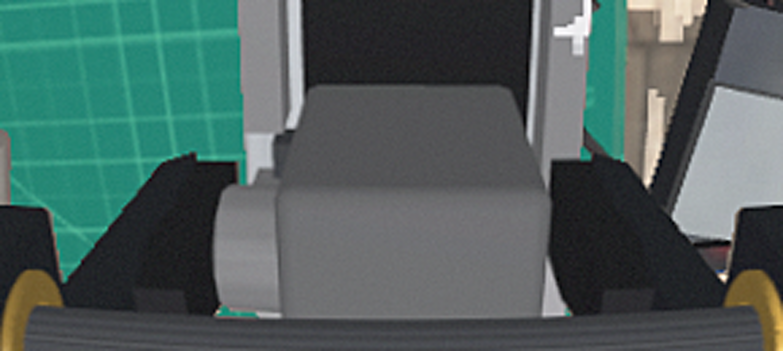

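Call:
carry_out:
  motion:
    - {"claw":42,"tx":0,"ty":0,"tz":0,"rx":0,"ry":0,"rz":0}
    - {"claw":42,"tx":0,"ty":0,"tz":0,"rx":0,"ry":0,"rz":0}
    - {"claw":42,"tx":0,"ty":0,"tz":0,"rx":0,"ry":0,"rz":0}
    - {"claw":42,"tx":0,"ty":0,"tz":0,"rx":0,"ry":0,"rz":0}
    - {"claw":42,"tx":0,"ty":0,"tz":0,"rx":0,"ry":0,"rz":0}
  newtons: 25

```text
clock: 8.82
tool_pos: [442.0, 206.0, 12.1]
tool_rot: [-2.262, -2.175, -0.001]
contact_force: [-0.8, 0.9, -0.2]
width: 0.532
```

```bash
python3 -c "
from h import *
st()"
```

```text
t 8.82 q [0.19  0.271 1.954 0.005 0.918 0.226] p [442.  206.   12.1] F [-0.8  0.9 -0.2] w 46.9
x [0.039 0.999 0.003] y [ 0.999 -0.039 -0.002] z [-0.002  0.003 -1.   ] yawY -2.23
```

Call:
carry_out:
  motion:
    - {"claw":42,"tx":-0.3,"ty":-8,"tz":0,"rx":0,"ry":0,"rz":0}
    - {"claw":42,"tx":-0.3,"ty":-8,"tz":0,"rx":0,"ry":0,"rz":0}
    - {"claw":42,"tx":-0.3,"ty":-8,"tz":0,"rx":0,"ry":0,"rz":0}
    - {"claw":42,"tx":-0.3,"ty":-8,"tz":0,"rx":0,"ry":0,"rz":0}
    - {"claw":42,"tx":-0.3,"ty":-8,"tz":0,"rx":0,"ry":0,"rz":0}
    - {"claw":42,"tx":-0.3,"ty":-8,"tz":0,"rx":0,"ry":0,"rz":0}
    - {"claw":42,"tx":-0.3,"ty":-4,"tz":0,"rx":0,"ry":0,"rz":0}
    - {"claw":42,"tx":-0.2,"ty":-4,"tz":0,"rx":0,"ry":0,"rz":0}
    - {"claw":42,"tx":0,"ty":0,"tz":0,"rx":0,"ry":0,"rz":0}
    - {"claw":42,"tx":0,"ty":0,"tz":0,"rx":0,"ry":0,"rz":0}

```text
clock: 9.65
tool_pos: [439.2, 143.5, 12.1]
tool_rot: [-2.263, -2.173, -0.003]
contact_force: [0.7, 1.4, -1.7]
width: 0.534
```

```bash
python3 -c "
from h import *
st()"
```

```text
t 9.65 q [0.055 0.222 2.018 0.005 0.903 0.092] p [439.2 143.5  12.1] F [ 0.7  1.4 -1.7] w 47.1
x [0.04  0.999 0.004] y [ 0.999 -0.04  -0.002] z [-0.002  0.004 -1.   ] yawY -2.32
```

Call:
carry_out:
  motion:
    - {"claw":42,"tx":-0.1,"ty":-3,"tz":0,"rx":0,"ry":0,"rz":0}
    - {"claw":42,"tx":-0.1,"ty":-3,"tz":0,"rx":0,"ry":0,"rz":0}
    - {"claw":42,"tx":0,"ty":-1,"tz":0,"rx":0,"ry":0,"rz":0}
    - {"claw":42,"tx":0,"ty":0,"tz":0,"rx":0,"ry":0,"rz":0}
    - {"claw":42,"tx":0,"ty":0,"tz":0,"rx":0,"ry":0,"rz":0}

```text
clock: 10.07
tool_pos: [438.9, 136.3, 12.1]
tool_rot: [-2.261, -2.175, -0.002]
contact_force: [0.2, 1.1, -0.9]
width: 0.528
```

```bash
python3 -c "
from h import *
st()"
```

```text
t 10.07 q [0.039 0.217 2.024 0.005 0.902 0.075] p [438.9 136.3  12.1] F [ 0.2  1.1 -0.9] w 46.5
x [0.039 0.999 0.004] y [ 0.999 -0.039 -0.002] z [-0.002  0.004 -1.   ] yawY -2.24
```

Travel of 69.7 mm; release slowly to full opening and look.

Call:
carry_out:
  motion:
    - {"claw":60,"tx":0,"ty":0,"tz":0,"rx":0,"ry":0,"rz":0}
    - {"claw":88,"tx":0,"ty":0,"tz":0,"rx":0,"ry":0,"rz":0}
    - {"claw":88,"tx":0,"ty":0,"tz":0,"rx":0,"ry":0,"rz":0}
    - {"claw":88,"tx":0,"ty":0,"tz":0,"rx":0,"ry":0,"rz":0}
    - {"claw":88,"tx":0,"ty":0,"tz":0,"rx":0,"ry":0,"rz":0}
    - {"claw":88,"tx":0,"ty":0,"tz":0,"rx":0,"ry":0,"rz":0}

```text
clock: 10.57
tool_pos: [439.2, 136.3, 12.5]
tool_rot: [-2.262, -2.176, -0.003]
contact_force: [-0.1, 0.2, 0.7]
width: 0.958
```

```bash
python3 -c "
from h import *
st();s,d=shot('10',['wrist']);save(cv2.resize(d['wrist']['frame'][:330,130:420],None,fx=1.8,fy=1.8,interpolation=cv2.INTER_CUBIC),'cw10.png')"
```

```text
t 10.57 q [0.039 0.216 2.024 0.004 0.902 0.076] p [439.2 136.3  12.5] F [-0.1  0.2  0.7] w 84.4
x [0.039 0.999 0.003] y [ 0.999 -0.039 -0.001] z [-0.001  0.003 -1.   ] yawY -2.24
```

View pics/cw10.png

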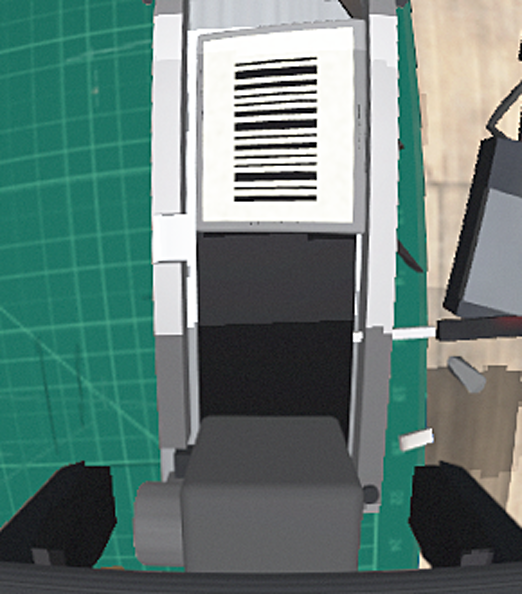

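```bash
python3 - <<'E'
from h import *
s,d=pickle.load(open('f10.pkl','rb')); W=d['wrist']
c=lambda x,y:(x/1.8+130,y/1.8)
P=np.array([watz(s,W,*c(*p),z) for p,z in [((203,40),33.1),((353,27),46.9),((352,223),46.9),((203,221),33.1)]])
print(P.round(1),P.mean(0),'edges',[np.linalg.norm(P[i]-P[(i+1)%4]).round(1) for i in range(4)])
# bars centre
print(watz(s,W,*c(276,130),40))
for q in ['job_card','grip_block','button']: print(q,[(round(x['conf'],2),np.round(x['extent']).tolist()) for x in nets.recognise(q,'wrist')[:2]])
B=[c(135,485),c(135,562),c(185,485)]
print('btn',[watz(s,W,*b,59).round(1) for b in B], 'pred out face', 444.8-2.7-34)
E
```

```text
[[428.2 261.9  33.1]
 [466.  259.9  46.9]
 [463.6 209.8  46.9]
 [426.2 211.7  33.1]] [446.01261061 235.82687152  40.        ] edges [np.float64(40.3), np.float64(50.1), np.float64(39.9), np.float64(50.3)]
[446.27248737 234.20986899  40.        ]
job_card [(0.76, [205.0, 9.0, 333.0, 319.0]), (0.19, [204.0, 245.0, 235.0, 316.0])]
grip_block [(0.82, [201.0, 13.0, 333.0, 320.0])]
button [(0.64, [201.0, 248.0, 234.0, 316.0])]
btn [array([407.5, 148.6,  59. ]), array([404.5, 125.6,  59. ]), array([420.3, 148.4,  59. ])] pred out face 408.1
```

Call:
carry_out:
  motion:
    - {"claw":88,"tx":0,"ty":0,"tz":15,"rx":0,"ry":0,"rz":0}
    - {"claw":88,"tx":0,"ty":0,"tz":35,"rx":0,"ry":0,"rz":0}
    - {"claw":88,"tx":0,"ty":0,"tz":35,"rx":0,"ry":0,"rz":0}
    - {"claw":88,"tx":0,"ty":0,"tz":35,"rx":0,"ry":0,"rz":0}
    - {"claw":88,"tx":3,"ty":-20,"tz":15,"rx":0,"ry":0,"rz":-6}
    - {"claw":88,"tx":5,"ty":-35,"tz":0,"rx":0,"ry":0,"rz":-7}
    - {"claw":88,"tx":5,"ty":-35,"tz":0,"rx":0,"ry":0,"rz":-7}
    - {"claw":88,"tx":5,"ty":-35,"tz":0,"rx":0,"ry":0,"rz":-7}
    - {"claw":88,"tx":5,"ty":-35,"tz":0,"rx":0,"ry":0,"rz":-7}
    - {"claw":88,"tx":5,"ty":-35,"tz":0,"rx":0,"ry":0,"rz":-7}
    - {"claw":88,"tx":3,"ty":-35,"tz":0,"rx":0,"ry":0,"rz":-7}
    - {"claw":88,"tx":3,"ty":-35,"tz":0,"rx":0,"ry":0,"rz":-7}

```text
clock: 11.77
tool_pos: [470.6, -134.9, 156.1]
tool_rot: [-3.021, -0.857, -0.015]
contact_force: [0.9, 0.4, 0.2]
width: 0.996
```

```bash
python3 -c "
from h import *
st()"
```

```text
t 11.77 q [-0.528  0.037  1.875  0.008  1.224  0.487] p [ 470.6 -134.9  156.1] F [0.9 0.4 0.2] w 87.7
x [0.851 0.525 0.01 ] y [ 0.525 -0.851  0.002] z [ 0.009  0.004 -1.   ] yawY -58.31
```

Call:
carry_out:
  motion:
    - {"claw":88,"tx":1,"ty":-20,"tz":0,"rx":0,"ry":0,"rz":-7}
    - {"claw":88,"tx":1,"ty":-20,"tz":0,"rx":0,"ry":0.4,"rz":-7}
    - {"claw":88,"tx":1,"ty":-20,"tz":0,"rx":0,"ry":0,"rz":-6}
    - {"claw":88,"tx":0,"ty":-10,"tz":0,"rx":0,"ry":0,"rz":-4}
    - {"claw":88,"tx":0,"ty":0,"tz":0,"rx":0,"ry":0,"rz":0}
    - {"claw":88,"tx":0,"ty":0,"tz":0,"rx":0,"ry":0,"rz":0}
    - {"claw":88,"tx":0,"ty":0,"tz":0,"rx":0,"ry":0,"rz":0}

```text
clock: 12.35
tool_pos: [472.9, -216.8, 155.9]
tool_rot: [3.135, 0.172, 0.005]
contact_force: [-0.8, 0.5, 0.6]
width: 0.996
```

```bash
python3 -c "
from h import *
st();s,d=shot('11');W=d['wrist']
h=np.array([-.9958,-.0914,0]);n=np.array([-h[1],h[0],0]);o=np.array([460.5,-223.4,3])
f=W['frame'].copy()
for p in [(-56,20.5,58),(-56,-20.5,58),(26,20.5,58),(26,-20.5,58),(-75,0,70),(-75,17,70),(-75,-17,70),(35,17,70),(75,20,70),(75,-20,70),(-71,40,8),(41,40,8),(-71,-40,8)]:
    q=wproj(s,W,o+h*p[0]+n*p[1]+[0,0,p[2]])[0]; cv2.circle(f,tuple(int(round(v)) for v in q),1,(255,0,255),-1)
save(cv2.resize(f[0:300,140:420],None,fx=2.,fy=2.),'cw11.png')
print(wproj(s,W,s['tool_pos']))"
```

```text
t 12.35 q [-6.590e-01  1.100e-01  1.797e+00  1.000e-03  1.231e+00  8.020e-01] p [ 472.9 -216.8  155.9] F [-0.8  0.5  0.6] w 87.8
x [0.994 0.109 0.003] y [ 0.109 -0.994  0.002] z [ 0.003 -0.001 -1.   ] yawY -83.72
[[276.47931296 251.50604092]]
```

View pics/cw11.png

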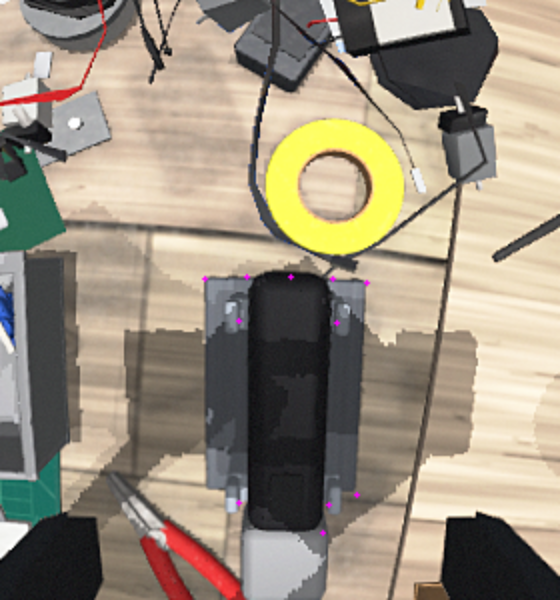

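View pics/scene11.png

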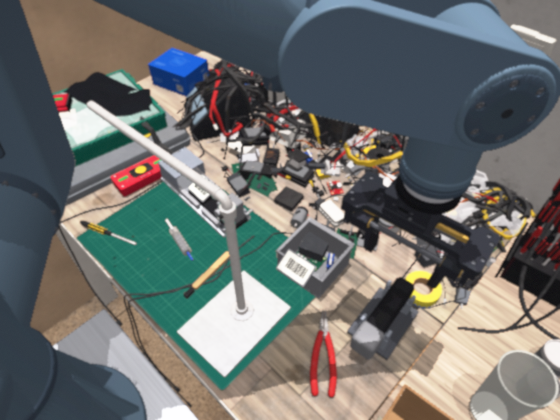

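Call:
carry_out:
  motion:
    - {"claw":88,"tx":2,"ty":-3,"tz":-20,"rx":0,"ry":0,"rz":-0.5}
    - {"claw":88,"tx":1,"ty":-3,"tz":-20,"rx":0,"ry":0,"rz":-0.5}
    - {"claw":88,"tx":0,"ty":0,"tz":-20,"rx":0,"ry":0,"rz":0}
    - {"claw":88,"tx":0,"ty":0,"tz":-20,"rx":0,"ry":0,"rz":0}
    - {"claw":88,"tx":0,"ty":0,"tz":-10,"rx":0,"ry":0,"rz":0}
    - {"claw":88,"tx":0,"ty":0,"tz":0,"rx":0,"ry":0,"rz":0}
    - {"claw":88,"tx":0,"ty":0,"tz":0,"rx":0,"ry":0,"rz":0}
  newtons: 40

```text
clock: 13.08
tool_pos: [478.5, -217.9, 65.6]
tool_rot: [3.132, 0.165, 0.012]
contact_force: [-0.4, 0.5, 0.3]
width: 1.0
```

```bash
cat > ov.py <<'E'
from h import *
import sys
def over(tag,o=np.array([460.5,-223.4,3]),az=185.25):
    st();s,d=shot(tag,['wrist']);W=d['wrist']
    a=np.radians(az);h=np.array([np.cos(a),np.sin(a),0]);n=np.array([-h[1],h[0],0])
    f=cv2.resize(W['frame'][0:330,140:420],None,fx=2,fy=2,interpolation=cv2.INTER_CUBIC)
    for p in [(-56,20.5,58),(-56,-20.5,58),(26,20.5,58),(26,-20.5,58),(-75,0,70),(-75,17,60),(-75,-17,60),(35,17,60),(35,-17,60),(-15,17,60),(-15,-17,60),(-71,40,8),(41,40,8),(-71,-40,8),(41,-40,8)]:
        q=(wproj(s,W,o+h*p[0]+n*p[1]+[0,0,p[2]])[0]-[140,0])*2; cv2.circle(f,tuple(int(round(v)) for v in q),2,(255,0,255),-1)
    save(f,'ov%s.png'%tag)
E
python3 -c "
from ov import *
over('12')"
```

```text
t 13.08 q [-0.654  0.244  1.849  0.002  1.04   0.811] p [ 478.5 -217.9   65.6] F [-0.4  0.5  0.3] w 88.1
x [0.994 0.105 0.008] y [ 0.105 -0.994  0.005] z [ 0.008 -0.004 -1.   ] yawY -83.99
```

View pics/ov12.png

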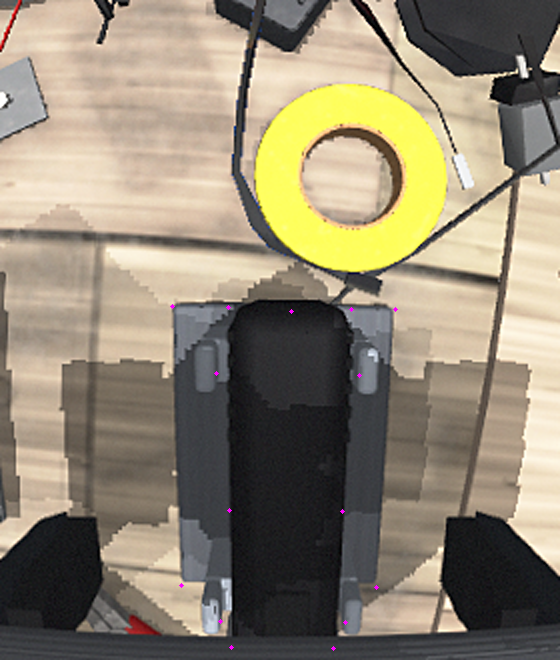

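Call:
carry_out:
  motion:
    - {"claw":88,"tx":-1,"ty":-2.5,"tz":-10,"rx":0,"ry":0.3,"rz":0}
    - {"claw":88,"tx":-1,"ty":-2.5,"tz":-15,"rx":0,"ry":0.3,"rz":0}
    - {"claw":88,"tx":-1,"ty":0,"tz":-10,"rx":0,"ry":0,"rz":0}
    - {"claw":88,"tx":0,"ty":0,"tz":0,"rx":0,"ry":0,"rz":0}
    - {"claw":88,"tx":0,"ty":0,"tz":0,"rx":0,"ry":0,"rz":0}
  newtons: 40

```text
clock: 13.55
tool_pos: [478.7, -225.4, 33.2]
tool_rot: [3.127, 0.167, 0.006]
contact_force: [0.1, 0.2, -0.3]
width: 1.0
```

```bash
python3 -c "
from ov import *
over('13')"
```

```text
t 13.55 q [-0.661  0.305  1.852 -0.007  0.975  0.807] p [ 478.7 -225.4   33.2] F [ 0.1  0.2 -0.3] w 88.1
x [0.994 0.106 0.003] y [ 0.106 -0.994  0.011] z [ 0.004 -0.01  -1.   ] yawY -83.9
```

View pics/ov13.png

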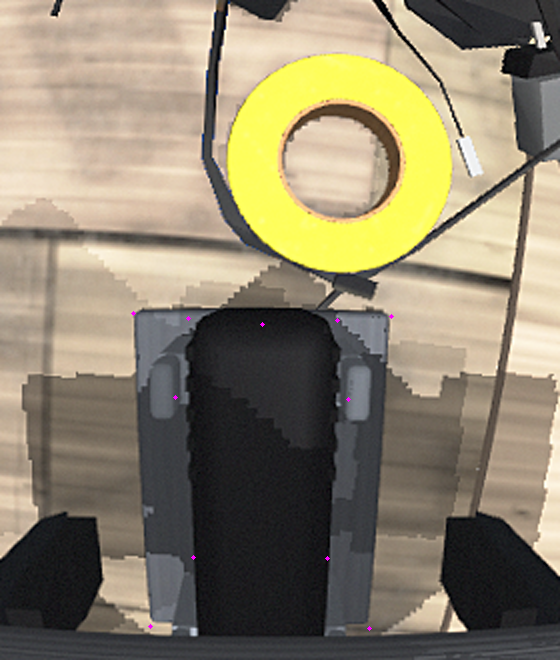

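Call:
carry_out:
  motion:
    - {"claw":88,"tx":-1.5,"ty":1.5,"tz":-6,"rx":0.3,"ry":0,"rz":0}
    - {"claw":88,"tx":-1,"ty":1,"tz":-8,"rx":0.2,"ry":0,"rz":0}
    - {"claw":88,"tx":0,"ty":0,"tz":-6,"rx":0,"ry":0,"rz":0}
    - {"claw":88,"tx":0,"ty":0,"tz":0,"rx":0,"ry":0,"rz":0}
    - {"claw":88,"tx":0,"ty":0,"tz":0,"rx":0,"ry":0,"rz":0}
  newtons: 40

```text
clock: 14.02
tool_pos: [476.7, -223.2, 12.8]
tool_rot: [3.135, 0.167, 0.01]
contact_force: [0.4, 0.7, 0.0]
width: 0.998
```

```bash
python3 -c "
from ov import *
over('14')"
```

```text
t 14.02 q [-0.665  0.337  1.863  0.003  0.936  0.797] p [ 476.7 -223.2   12.8] F [0.4 0.7 0. ] w 88.0
x [0.994 0.106 0.006] y [ 0.106 -0.994  0.003] z [ 0.006 -0.002 -1.   ] yawY -83.9
```

View pics/ov14.png

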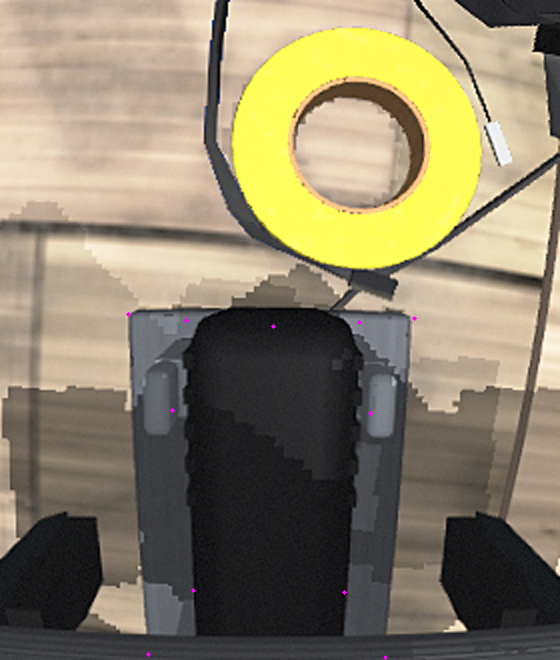

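Call:
carry_out:
  motion:
    - {"claw":26,"tx":0,"ty":0,"tz":-2,"rx":0,"ry":0,"rz":0}
    - {"claw":26,"tx":0,"ty":0,"tz":0,"rx":0,"ry":0,"rz":0}
    - {"claw":26,"tx":0,"ty":0,"tz":0,"rx":0,"ry":0,"rz":0}
    - {"claw":26,"tx":0,"ty":0,"tz":0,"rx":0,"ry":0,"rz":0}
    - {"claw":26,"tx":0,"ty":0,"tz":0,"rx":0,"ry":0,"rz":0}
    - {"claw":26,"tx":0,"ty":0,"tz":0,"rx":0,"ry":0,"rz":0}
    - {"claw":26,"tx":0,"ty":0,"tz":0,"rx":0,"ry":0,"rz":0}
    - {"claw":26,"tx":0,"ty":0,"tz":0,"rx":0,"ry":0,"rz":0}
    - {"claw":26,"tx":0,"ty":0,"tz":0,"rx":0,"ry":0,"rz":0}
    - {"claw":26,"tx":0,"ty":0,"tz":0,"rx":0,"ry":0,"rz":0}
    - {"claw":26,"tx":0,"ty":0,"tz":0,"rx":0,"ry":0,"rz":0}
  newtons: 40

```text
clock: 14.98
tool_pos: [477.4, -223.6, 11.6]
tool_rot: [3.134, 0.167, 0.012]
contact_force: [-0.2, -0.4, -1.2]
width: 0.382
```

```bash
python3 -c "
from ov import *
over('15')"
```

```text
t 14.98 q [-0.665  0.339  1.862  0.003  0.932  0.797] p [ 477.4 -223.6   11.6] F [-0.2 -0.4 -1.2] w 33.6
x [0.994 0.106 0.007] y [ 0.106 -0.994  0.004] z [ 0.008 -0.003 -1.   ] yawY -83.89
```

View pics/ov15.png

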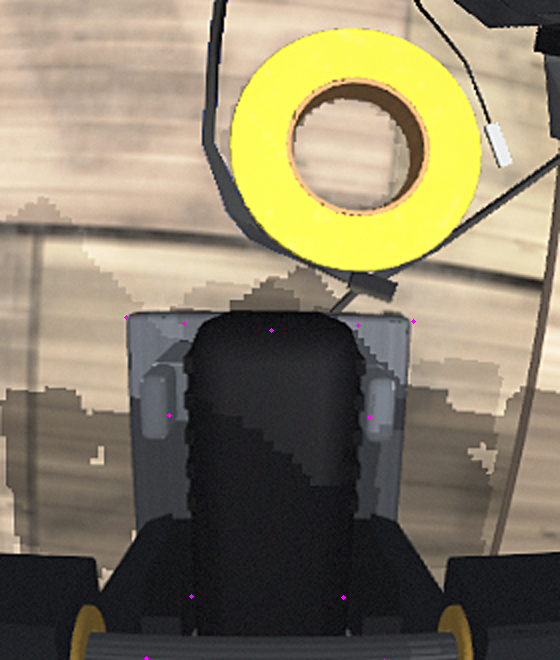

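```bash
cat > plan.py <<'E'
from h import *
def T(Rm,p): M=np.eye(4);M[:3,:3]=Rm;M[:3,3]=p;return M
def scannerT(o,zax,head):
    z=np.array(zax)/np.linalg.norm(zax); x=np.array(head,float);x-=z*(x@z);x/=np.linalg.norm(x);return T(np.c_[x,np.cross(z,x),z],o)
az=np.radians(185.5)
dock=scannerT([460.5,-223.4,31],[0,0,1],[np.cos(az),np.sin(az),0])
tool0=T(R.from_rotvec([3.134,.167,.012]).as_matrix(),[477.4,-223.6,11.6])
G=np.linalg.inv(dock)@tool0     # tool in scanner
def target(lab,yaw,tilt,dist=60,headaz=None):
    z=np.array([-np.sin(tilt)*np.cos(yaw),-np.sin(tilt)*np.sin(yaw),np.cos(tilt)])
    h=np.radians(180)+yaw if headaz is None else headaz
    S=scannerT([0,0,0],z,[np.cos(h),np.sin(h),0]); w=np.array(lab)+dist*z
    S[:3,3]=w-S[:3,:3]@[55,0,0]; return S,S@G
CARD=([446.0,235.8,40.],np.radians(-2.25)); LAB=([420.8,-62.3,70.],np.radians(4))
card=target(*CARD,.33)[1]; lab=target(*LAB,.36)[1]
def need(Tg):
    s=r.get_state(); st(); d=Tg[:3,3]-s['tool_pos']; rv=np.degrees((R.from_matrix(Tg[:3,:3])*R.from_rotvec(s['tool_rot']).inv()).as_rotvec())
    print('goal',Tg[:3,3].round(1),'shift',d.round(1),'turn',rv.round(2))
def winlab(lab,tilt):
    "label in window frame by nominal grasp"
    s=r.get_state(); S=T(R.from_rotvec(s['tool_rot']).as_matrix(),s['tool_pos'])@np.linalg.inv(G)
    p=np.array(lab[0]); w=S@[55,0,0,1]; n=np.array([-np.sin(tilt)*np.cos(lab[1]),-np.sin(tilt)*np.sin(lab[1]),np.cos(tilt)])
    print('label in window',(S[:3,:3].T@(p-w[:3])).round(1),'ang',np.arccos(S[:3,2]@n).round(3),'window',w[:3].round(1))
E
python3 -c "
from plan import *
need(card);need(lab);print(G.round(3))"
```

```text
t 15.03 q [-0.665  0.339  1.862  0.003  0.932  0.797] p [ 477.4 -223.6   11.6] F [ 0.6  0.  -0.7] w 33.3
x [0.994 0.106 0.007] y [ 0.106 -0.994  0.004] z [ 0.008 -0.003 -1.   ] yawY -83.89
goal [500.7 231.8 101.7] shift [ 23.3 455.4  90.1] turn [  0.56 -18.92  -7.69]
t 15.03 q [-0.665  0.339  1.862  0.003  0.932  0.797] p [ 477.4 -223.6   11.6] F [ 0.6  0.  -0.7] w 33.3
x [0.994 0.106 0.007] y [ 0.106 -0.994  0.004] z [ 0.008 -0.003 -1.   ] yawY -83.89
goal [473.7 -60.4 133.3] shift [ -3.7 163.2 121.7] turn [  1.73 -20.56  -1.49]
[[-1.0000e+00 -1.0000e-02 -8.0000e-03 -1.6803e+01]
 [-1.0000e-02  1.0000e+00  3.0000e-03  1.8190e+00]
 [ 7.0000e-03  4.0000e-03 -1.0000e+00 -1.9400e+01]
 [ 0.0000e+00  0.0000e+00  0.0000e+00  1.0000e+00]]
```

Call:
carry_out:
  motion:
    - {"claw":26,"tx":0,"ty":0,"tz":6,"rx":0,"ry":0,"rz":0}
    - {"claw":26,"tx":0,"ty":0,"tz":12,"rx":0,"ry":0,"rz":0}
    - {"claw":26,"tx":0,"ty":0,"tz":20,"rx":0,"ry":0,"rz":0}
    - {"claw":26,"tx":0,"ty":0,"tz":25,"rx":0,"ry":0,"rz":0}
    - {"claw":26,"tx":0,"ty":0,"tz":25,"rx":0,"ry":0,"rz":0}
    - {"claw":26,"tx":0,"ty":0,"tz":25,"rx":0,"ry":0,"rz":0}
    - {"claw":26,"tx":0,"ty":0,"tz":20,"rx":0,"ry":0,"rz":0}
    - {"claw":26,"tx":0,"ty":0,"tz":0,"rx":0,"ry":0,"rz":0}

```text
clock: 15.7
tool_pos: [474.0, -220.9, 153.2]
tool_rot: [-3.137, -0.167, -0.005]
contact_force: [0.8, -1.0, -0.7]
width: 0.38
```

```bash
python3 -c "
from plan import *
st();shot('16')
s,d=pickle.load(open('f16.pkl','rb'))
S=T(R.from_rotvec(s['tool_rot']).as_matrix(),s['tool_pos'])@np.linalg.inv(G)
a=[]
for n in ['scene','top']:
    f=d[n]['frame'].copy()
    for p in [(75,20,42),(75,-20,42),(35,20,42),(35,-20,42),(75,20,0),(75,-20,0),(-75,17,28),(-75,-17,28)]:
        q=proj(d[n],(S@[*p,1])[:3])[0]; cv2.circle(f,tuple(int(round(v)) for v in q),1,(255,0,255),-1)
    x,y=proj(d[n],(S@[20,0,20,1])[:3])[0].astype(int)
    a.append(cv2.resize(f[max(0,y-65):y+65,x-65:x+65],(400,400),interpolation=cv2.INTER_CUBIC))
save(np.hstack(a),'m16.png')"
```

```text
t 15.7 q [-0.665  0.12   1.792  0.003  1.227  0.798] p [ 474.  -220.9  153.2] F [ 0.8 -1.  -0.7] w 33.5
x [0.994 0.106 0.003] y [ 0.106 -0.994 -0.   ] z [ 0.003  0.    -1.   ] yawY -83.89
```

View pics/m16.png

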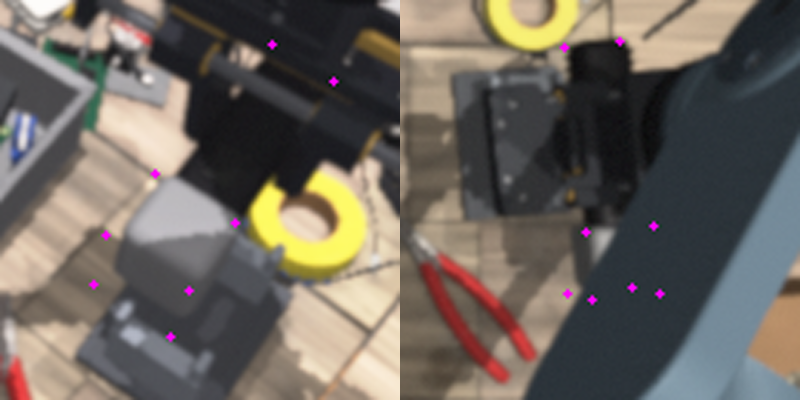

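View pics/wrist16.png

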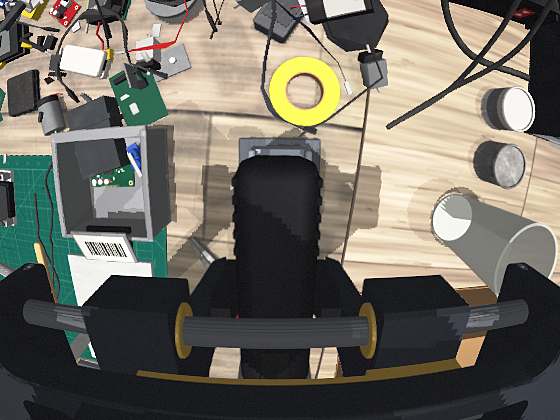

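```bash
cat > chk.py <<'E'
from plan import *
PTS=[(75,20,42),(75,-20,42),(35,20,42),(35,-20,42),(75,20,0),(75,-20,0),(-75,17,28),(-75,-17,28)]
def chk(tag,cams=('scene','top'),h=65):
    st();s,d=shot(tag,cams)
    S=T(R.from_rotvec(s['tool_rot']).as_matrix(),s['tool_pos'])@np.linalg.inv(G)
    a=[]
    for n in cams:
        x,y=proj(d[n],(S@[20,0,20,1])[:3])[0].astype(int); k=400/(2*h); x=max(x,h);y=max(y,h)
        f=cv2.resize(d[n]['frame'][y-h:y+h,x-h:x+h],(400,400),interpolation=cv2.INTER_CUBIC)
        print(n,'crop origin',x-h,y-h,k)
        for p in PTS:
            q=(proj(d[n],(S@[*p,1])[:3])[0]-[x-h,y-h])*k; cv2.circle(f,tuple(int(round(v)) for v in q),2,(255,0,255),-1)
        a.append(f)
    save(np.hstack(a),'m%s.png'%tag)
E
python3 -c "
from chk import *
chk('17')"
```

```text
t 15.85 q [-0.665  0.125  1.798  0.003  1.224  0.798] p [ 471.4 -219.   147.6] F [ 0.1 -1.2 -2.2] w 33.6
x [ 0.994  0.106 -0.003] y [ 0.106 -0.994 -0.006] z [-0.003  0.006 -1.   ] yawY -83.9
scene crop origin 322 217 3.076923076923077
top crop origin 358 171 3.076923076923077
```

View pics/m17.png

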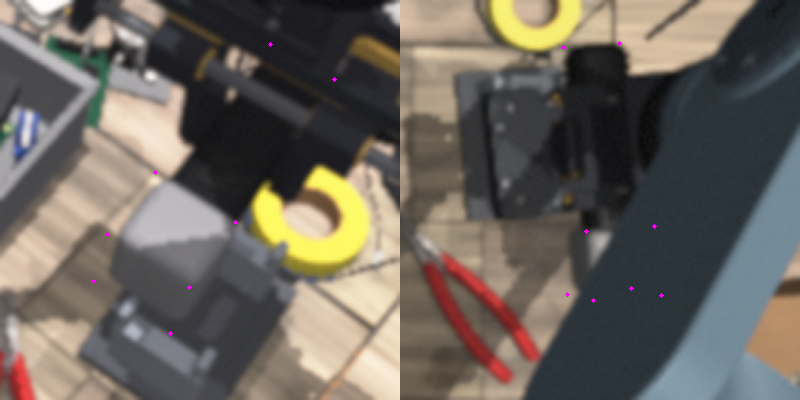

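```bash
sed -i "s/^def target/G=T(np.diag([-1.,1,-1]),[-17.3,0,-19.4])\ndef target/" plan.py; python3 -c "
from plan import *
need(card);need(lab)"
```

```text
t 15.95 q [-0.665  0.127  1.799  0.003  1.224  0.798] p [ 470.7 -218.4  146.1] F [ 0.1 -0.6 -1.6] w 33.4
x [ 0.994  0.106 -0.005] y [ 0.106 -0.994 -0.008] z [-0.005  0.007 -1.   ] yawY -83.91
goal [501.2 233.6 101.8] shift [ 30.5 452.1 -44.3] turn [  0.19 -19.2   -8.34]
t 15.95 q [-0.665  0.127  1.799  0.003  1.224  0.798] p [ 470.7 -218.4  146.1] F [ 0.1 -0.6 -1.6] w 33.4
x [ 0.994  0.106 -0.005] y [ 0.106 -0.994 -0.008] z [-0.005  0.007 -1.   ] yawY -83.91
goal [474.  -58.6 133.5] shift [  3.4 159.9 -12.7] turn [  1.39 -20.85  -2.15]
```

Call:
carry_out:
  motion:
    - {"claw":26,"tx":3,"ty":20,"tz":2,"rx":0,"ry":0,"rz":0}
    - {"claw":26,"tx":3,"ty":32,"tz":2,"rx":0,"ry":-1,"rz":-0.7}
    - {"claw":26,"tx":3,"ty":36,"tz":0,"rx":0,"ry":-2,"rz":-0.7}
    - {"claw":26,"tx":3,"ty":36,"tz":0,"rx":0,"ry":-2,"rz":-0.7}
    - {"claw":26,"tx":3,"ty":36,"tz":0,"rx":0,"ry":-2,"rz":-0.7}
    - {"claw":26,"tx":3,"ty":36,"tz":0,"rx":0,"ry":-2,"rz":-0.7}
    - {"claw":26,"tx":3,"ty":36,"tz":0,"rx":0,"ry":-2,"rz":-0.7}
    - {"claw":26,"tx":3,"ty":36,"tz":0,"rx":0,"ry":-2,"rz":-0.7}
    - {"claw":26,"tx":3,"ty":36,"tz":0,"rx":0,"ry":-2,"rz":-0.7}
    - {"claw":26,"tx":3,"ty":36,"tz":0,"rx":0,"ry":-2,"rz":-0.7}
    - {"claw":26,"tx":0,"ty":30,"tz":0,"rx":0,"ry":-1,"rz":-0.7}
    - {"claw":26,"tx":0,"ty":15,"tz":0,"rx":0,"ry":0,"rz":0}

```text
clock: 16.95
tool_pos: [485.5, 180.6, 128.8]
tool_rot: [-3.103, 0.052, -0.455]
contact_force: [0.0, 0.0, -1.5]
width: 0.38
```

```bash
python3 -c "
from plan import *
need(card)"
```

```text
t 16.95 q [ 0.157 -0.046  2.051 -0.06   0.85   1.794] p [485.5 180.6 128.8] F [ 0.   0.  -1.5] w 33.5
x [ 0.957 -0.034  0.287] y [-0.032 -0.999 -0.01 ] z [ 0.287  0.    -0.958] yawY -91.85
goal [501.2 233.6 101.8] shift [ 15.7  53.  -27. ] turn [-0.64 -2.22 -0.41]
```

Call:
carry_out:
  motion:
    - {"claw":26,"tx":4,"ty":12,"tz":-6,"rx":0,"ry":-0.5,"rz":0}
    - {"claw":26,"tx":4,"ty":14,"tz":-6,"rx":-0.3,"ry":-0.6,"rz":-0.2}
    - {"claw":26,"tx":4,"ty":12,"tz":-6,"rx":-0.3,"ry":-0.6,"rz":-0.2}
    - {"claw":26,"tx":2,"ty":8,"tz":-4,"rx":0,"ry":-0.5,"rz":0}
    - {"claw":26,"tx":0,"ty":0,"tz":0,"rx":0,"ry":0,"rz":0}
    - {"claw":26,"tx":0,"ty":0,"tz":0,"rx":0,"ry":0,"rz":0}

```text
clock: 17.45
tool_pos: [489.8, 232.3, 94.2]
tool_rot: [3.094, -0.046, 0.485]
contact_force: [0.7, 0.3, -2.4]
width: 0.382
```

```bash
python3 -c "
from chk import *
need(card); winlab(CARD,.35); chk('18',('scene','top')); shot('18w',['wrist'])"
```

```text
t 17.45 q [ 0.289  0.075  2.017 -0.146  0.761  1.98 ] p [489.8 232.3  94.2] F [ 0.7  0.3 -2.4] w 33.6
x [ 0.952 -0.027  0.306] y [-0.03  -1.     0.005] z [ 0.306 -0.014 -0.952] yawY -91.73
goal [501.2 233.6 101.8] shift [11.4  1.3  7.7] turn [ 0.25 -1.09 -0.51]
label in window [-14.   -2.4 -57.5] ang 0.039 window [415.  234.6  90.5]
t 17.45 q [ 0.289  0.075  2.017 -0.146  0.761  1.98 ] p [489.8 232.3  94.2] F [ 0.7  0.3 -2.4] w 33.6
x [ 0.952 -0.027  0.306] y [-0.03  -1.     0.005] z [ 0.306 -0.014 -0.952] yawY -91.73
scene crop origin 130 95 3.076923076923077
top crop origin 121 163 3.076923076923077
```

View pics/scene18.png

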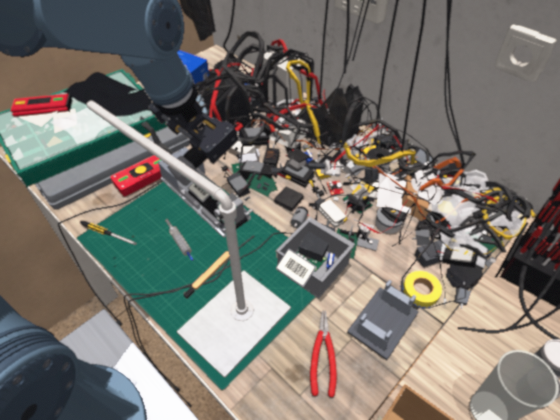

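View pics/m18.png

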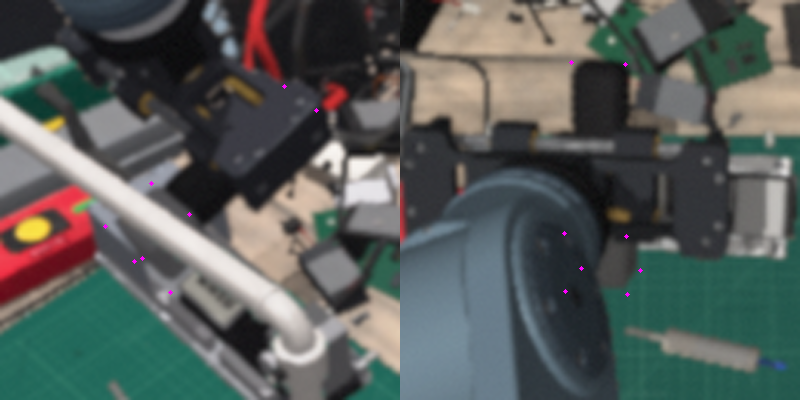

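View pics/wrist18w.png

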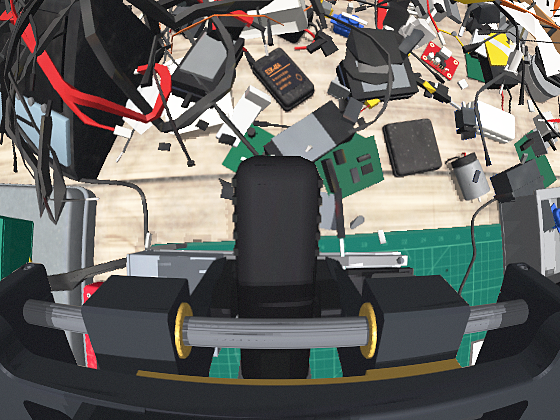

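Call:
carry_out:
  motion:
    - {"claw":26,"tx":4,"ty":0.5,"tz":3,"rx":0,"ry":-0.3,"rz":-0.2}
    - {"claw":26,"tx":4,"ty":0.5,"tz":3,"rx":0,"ry":-0.3,"rz":-0.2}
    - {"claw":26,"tx":3,"ty":0,"tz":3,"rx":0,"ry":-0.3,"rz":0}
    - {"claw":26,"tx":0,"ty":0,"tz":0,"rx":0,"ry":0,"rz":0}
    - {"claw":26,"tx":0,"ty":0,"tz":0,"rx":0,"ry":0,"rz":0}
    - {"claw":26,"tx":0,"ty":0,"tz":0,"rx":0,"ry":0,"rz":0}

```text
clock: 18.1
tool_pos: [505.4, 230.7, 108.0]
tool_rot: [3.087, -0.067, 0.522]
contact_force: [0.4, 0.1, -1.8]
width: 0.381
```

```bash
python3 -c "
from chk import *
need(card); winlab(CARD,.35)"
```

```text
t 18.1 q [ 0.282  0.07   1.994 -0.155  0.766  1.991] p [505.4 230.7 108. ] F [ 0.4  0.1 -1.8] w 33.6
x [ 0.944 -0.041  0.329] y [-0.044 -0.999  0.002] z [ 0.328 -0.017 -0.944] yawY -92.51
goal [501.2 233.6 101.8] shift [-4.2  2.9 -6.2] turn [0.15 0.27 0.26]
label in window [  6.3  -2.7 -64.1] ang 0.016 window [430.8 234.  102.6]
```

Call:
carry_out:
  motion:
    - {"claw":26,"tx":-2,"ty":1,"tz":-2,"rx":0,"ry":0,"rz":0}
    - {"claw":26,"tx":-1,"ty":1,"tz":-1,"rx":0,"ry":0,"rz":0}
    - {"claw":26,"tx":0,"ty":0,"tz":0,"rx":0,"ry":0,"rz":0}
    - {"claw":26,"tx":0,"ty":0,"tz":0,"rx":0,"ry":0,"rz":0}
    - {"claw":26,"tx":0,"ty":0,"tz":0,"rx":0,"ry":0,"rz":0}
    - {"claw":26,"tx":0,"ty":0,"tz":0,"rx":0,"ry":0,"rz":0}

```text
clock: 18.6
tool_pos: [501.3, 232.9, 104.3]
tool_rot: [3.088, -0.067, 0.52]
contact_force: [-0.7, 0.1, -0.7]
width: 0.383
```

```bash
python3 -c "
from chk import *
need(card); winlab(CARD,.35)"
```

```text
t 18.6 q [ 0.289  0.071  2.002 -0.16   0.759  2.002] p [501.3 232.9 104.3] F [-0.7  0.1 -0.7] w 33.7
x [ 0.944 -0.04   0.328] y [-0.044 -0.999  0.003] z [ 0.327 -0.017 -0.945] yawY -92.5
goal [501.2 233.6 101.8] shift [-0.1  0.7 -2.5] turn [0.16 0.22 0.25]
label in window [  1.1  -0.7 -62. ] ang 0.017 window [426.7 236.1  98.9]
```

Centred on the card; hold for 2 s.

Call:
carry_out:
  motion:
    - {"claw":26,"tx":0,"ty":0,"tz":0,"rx":0,"ry":0,"rz":0}
    - {"claw":26,"tx":0,"ty":0,"tz":0,"rx":0,"ry":0,"rz":0}
    - {"claw":26,"tx":0,"ty":0,"tz":0,"rx":0,"ry":0,"rz":0}
    - {"claw":26,"tx":0,"ty":0,"tz":0,"rx":0,"ry":0,"rz":0}
    - {"claw":26,"tx":0,"ty":0,"tz":0,"rx":0,"ry":0,"rz":0}
    - {"claw":26,"tx":0,"ty":0,"tz":0,"rx":0,"ry":0,"rz":0}
    - {"claw":26,"tx":0,"ty":0,"tz":0,"rx":0,"ry":0,"rz":0}
    - {"claw":26,"tx":0,"ty":0,"tz":0,"rx":0,"ry":0,"rz":0}
    - {"claw":26,"tx":0,"ty":0,"tz":0,"rx":0,"ry":0,"rz":0}
    - {"claw":26,"tx":0,"ty":0,"tz":0,"rx":0,"ry":0,"rz":0}
    - {"claw":26,"tx":0,"ty":0,"tz":0,"rx":0,"ry":0,"rz":0}
    - {"claw":26,"tx":0,"ty":0,"tz":0,"rx":0,"ry":0,"rz":0}

```text
clock: 19.6
tool_pos: [501.4, 232.9, 104.3]
tool_rot: [3.087, -0.067, 0.52]
contact_force: [0.2, 0.2, -1.4]
width: 0.378
```

Call:
carry_out:
  motion:
    - {"claw":26,"tx":0,"ty":0,"tz":0,"rx":0,"ry":0,"rz":0}
    - {"claw":26,"tx":0,"ty":0,"tz":0,"rx":0,"ry":0,"rz":0}
    - {"claw":26,"tx":0,"ty":0,"tz":0,"rx":0,"ry":0,"rz":0}
    - {"claw":26,"tx":0,"ty":0,"tz":0,"rx":0,"ry":0,"rz":0}
    - {"claw":26,"tx":0,"ty":0,"tz":0,"rx":0,"ry":0,"rz":0}
    - {"claw":26,"tx":0,"ty":0,"tz":0,"rx":0,"ry":0,"rz":0}
    - {"claw":26,"tx":0,"ty":0,"tz":0,"rx":0,"ry":0,"rz":0}
    - {"claw":26,"tx":0,"ty":0,"tz":0,"rx":0,"ry":0,"rz":0}
    - {"claw":26,"tx":0,"ty":0,"tz":0,"rx":0,"ry":0,"rz":0}

```text
clock: 20.35
tool_pos: [501.4, 232.9, 104.3]
tool_rot: [3.087, -0.067, 0.52]
contact_force: [-0.2, 0.7, -2.0]
width: 0.387
```

```bash
python3 -c "
from chk import *
winlab(CARD,.35); need(lab); chk('19',('scene','top'))"
```

```text
label in window [  1.2  -0.7 -62. ] ang 0.017 window [426.8 236.1  98.9]
t 20.35 q [ 0.289  0.071  2.001 -0.16   0.759  2.002] p [501.4 232.9 104.3] F [-0.2  0.7 -2. ] w 34.1
x [ 0.944 -0.04   0.328] y [-0.044 -0.999  0.003] z [ 0.327 -0.017 -0.945] yawY -92.5
goal [474.  -58.6 133.5] shift [ -27.3 -291.5   29.2] turn [ 0.17 -1.49  6.5 ]
t 20.35 q [ 0.289  0.071  2.001 -0.16   0.759  2.002] p [501.4 232.9 104.3] F [-0.2  0.7 -2. ] w 34.1
x [ 0.944 -0.04   0.328] y [-0.044 -0.999  0.003] z [ 0.327 -0.017 -0.945] yawY -92.5
scene crop origin 133 89 3.076923076923077
top crop origin 120 158 3.076923076923077
```

View pics/m19.png

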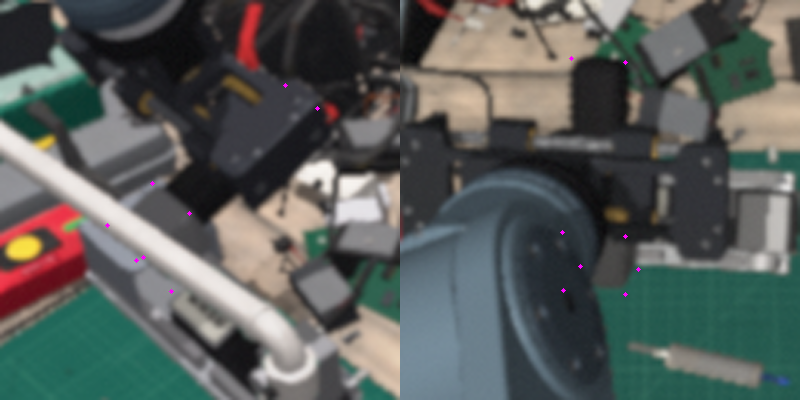

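```bash
cat > wf.py <<'E'
from plan import *
def wf(tag,cam,out,h=40,S=None):
    s,d=pickle.load(open('f%s.pkl'%tag,'rb'))
    if S is None: S=T(R.from_rotvec(s['tool_rot']).as_matrix(),s['tool_pos'])@np.linalg.inv(G)
    P=lambda p:proj(d[cam],(S@[*p,1])[:3])[0]
    x,y=P((45,0,20)).astype(int); x=max(x,h);y=max(y,h);k=400/h/2*2
    f=cv2.resize(d[cam]['frame'][y-h:y+h,x-h:x+h],None,fx=600/(2*h),fy=600/(2*h),interpolation=cv2.INTER_CUBIC);k=600/(2*h)
    def box(x0,x1,w,z0,z1,c):
        C=[(a,b,e) for a in(x0,x1) for b in(-w,w) for e in(z0,z1)]
        for i in range(8):
            for j in range(i):
                if sum(u!=v for u,v in zip(C[i],C[j]))==1:
                    a,b=[tuple(((P(C[m])-[x-h,y-h])*k).astype(int)) for m in(i,j)]
                    a=tuple(map(int,a));b=tuple(map(int,b));cv2.line(f,a,b,c,1)
    box(35,75,20,0,42,(255,0,255)); box(-75,40,17,14,42,(0,255,255))
    save(f,out)
E
python3 -c "
from wf import *
wf('19','top','wt19.png');wf('19','scene','ws19.png')"
```

```text
(no output)
```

View pics/wt19.png

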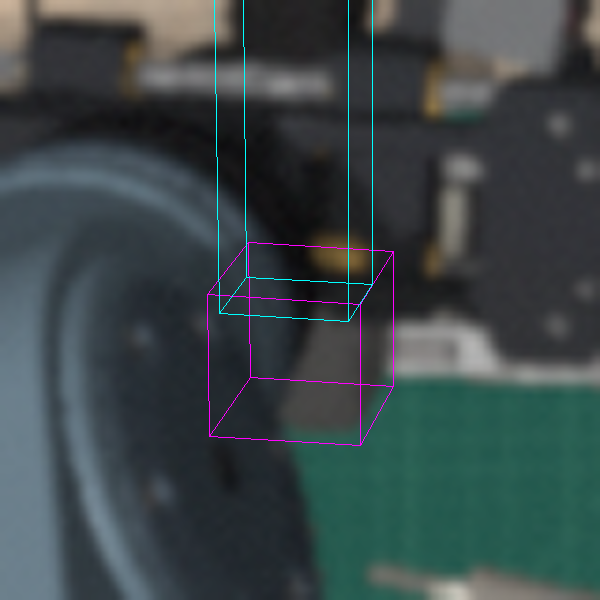

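View pics/ws19.png

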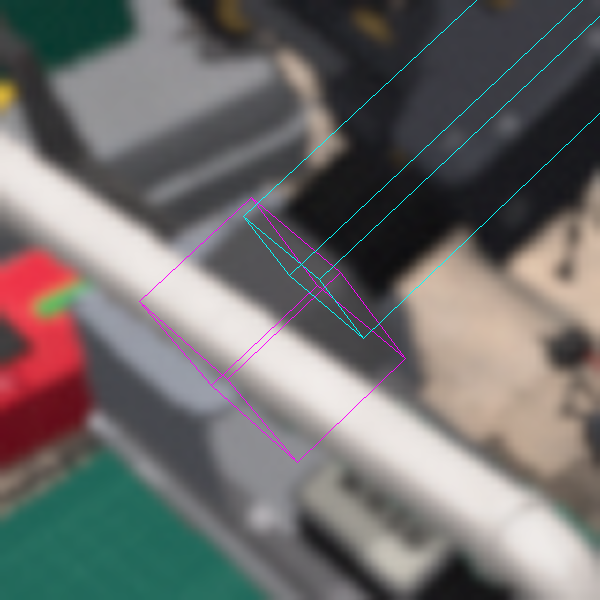

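```bash
python3 - <<'E'
from wf import *
s,d=pickle.load(open('f19.pkl','rb'));Sc=d['scene']
S=T(R.from_rotvec(s['tool_rot']).as_matrix(),s['tool_pos'])@np.linalg.inv(G)
x,y=proj(Sc,(S@[45,0,20,1])[:3])[0].astype(int);h=40;x=max(x,h);y=max(y,h);k=7.5
f=cv2.resize(Sc['frame'][y-h:y+h,x-h:x+h],None,fx=k,fy=k,interpolation=cv2.INTER_CUBIC)
def poly(P,c):
    q=((proj(Sc,P)-[x-h,y-h])*k).astype(int); cv2.polylines(f,[q.reshape(-1,1,2).astype(np.int32)],True,c,1)
poly(np.array([[428.2,261.9,33.1],[466,259.9,46.9],[463.6,209.8,46.9],[426.2,211.7,33.1]]),(255,0,255))
poly(np.array([[485,342.5,61],[484.5,274,61],[411,276,61],[411,342,61]]),(255,255,0))
poly(np.array([[411,276,3],[411,276,61],[411,342,61],[411,342,3]]),(255,255,0))
save(f,'ws19b.png')
E
```

```text
(no output)
```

View pics/ws19b.png

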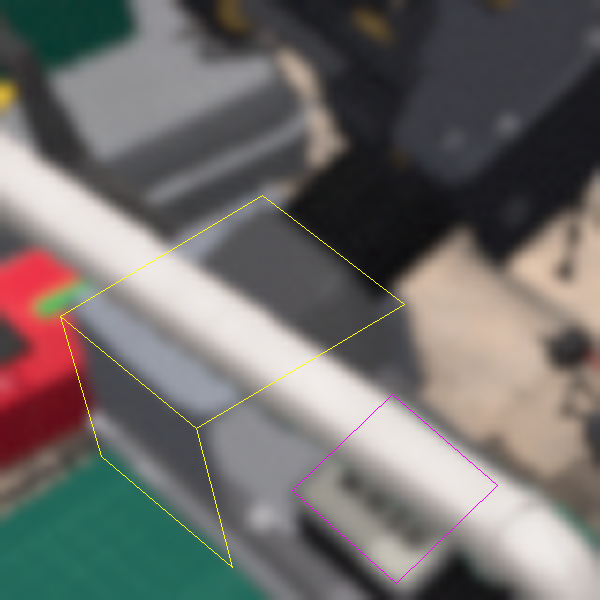

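Call:
carry_out:
  motion:
    - {"claw":26,"tx":0,"ty":-5,"tz":15,"rx":0,"ry":0,"rz":0}
    - {"claw":26,"tx":0,"ty":-20,"tz":15,"rx":0,"ry":0,"rz":0.6}
    - {"claw":26,"tx":-2,"ty":-32,"tz":3,"rx":0,"ry":0,"rz":0.7}
    - {"claw":26,"tx":-2,"ty":-32,"tz":3,"rx":0,"ry":-0.2,"rz":0.7}
    - {"claw":26,"tx":-2,"ty":-32,"tz":3,"rx":0,"ry":-0.2,"rz":0.7}
    - {"claw":26,"tx":-2,"ty":-32,"tz":3,"rx":0,"ry":-0.2,"rz":0.7}
    - {"claw":26,"tx":-2,"ty":-32,"tz":3,"rx":0,"ry":-0.2,"rz":0.7}
    - {"claw":26,"tx":-2,"ty":-32,"tz":3,"rx":0,"ry":-0.2,"rz":0.7}
    - {"claw":26,"tx":-2,"ty":-25,"tz":3,"rx":0,"ry":-0.2,"rz":0.7}
    - {"claw":26,"tx":-2,"ty":-15,"tz":0,"rx":0,"ry":0,"rz":0.5}
    - {"claw":26,"tx":0,"ty":0,"tz":0,"rx":0,"ry":0,"rz":0}
    - {"claw":26,"tx":0,"ty":0,"tz":0,"rx":0,"ry":0,"rz":0}

```text
clock: 21.45
tool_pos: [484.1, -34.9, 160.3]
tool_rot: [-3.084, -0.112, -0.568]
contact_force: [-0.1, -0.6, -2.0]
width: 0.383
```

```bash
python3 -c "
from chk import *
need(lab); winlab(LAB,.5)"
```

```text
t 21.45 q [-0.441 -0.251  2.173  0.214  0.905  0.952] p [484.1 -34.9 160.3] F [-0.1 -0.6 -2. ] w 33.7
x [0.932 0.07  0.356] y [ 0.071 -0.997  0.009] z [ 0.356  0.016 -0.934] yawY -85.93
goal [474.  -58.6 133.5] shift [-10.1 -23.7 -26.8] turn [ 0.52  0.28 -0.08]
label in window [ 20.7  22.  -80.8] ang 0.136 window [409.8 -40.2 152.6]
```

```bash
python3 -c "
from wf import *
st(); shot('20',('scene','top'))
s,d=pickle.load(open('f16.pkl','rb'));W=d['wrist']
save(np.hstack([cv2.resize(W['frame'][225:270,65:145],(400,225),interpolation=cv2.INTER_CUBIC)]),'lab16.png')
a=[cv2.imread('pics/%s20.png'%n) for n in('scene','top')]
cv2.imwrite('pics/m20.png',cv2.resize(np.vstack(a),None,fx=.71,fy=.71))"
```

```text
t 21.45 q [-0.441 -0.251  2.173  0.214  0.905  0.952] p [484.1 -34.9 160.3] F [-0.1 -0.6 -2. ] w 33.7
x [0.932 0.07  0.356] y [ 0.071 -0.997  0.009] z [ 0.356  0.016 -0.934] yawY -85.93
```

View pics/m20.png

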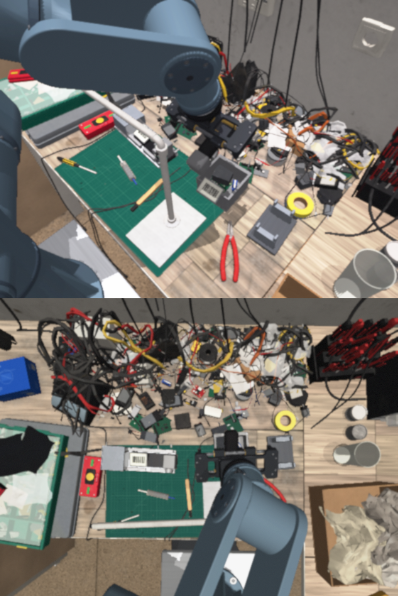

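View pics/lab16.png

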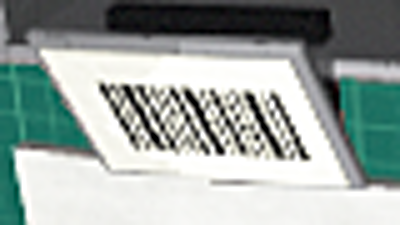

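```bash
python3 -c "
from wf import *
s,d=pickle.load(open('f16.pkl','rb'));W=d['wrist']
c=lambda x,y:(x/5+65,y/5+225)
P=np.array([watz(s,W,*c(*p),z) for p,z in [((40,47),77.6),((303,52),77.6),((363,185),60.4),((105,170),60.4)]])
print(P.round(1),P.mean(0),[np.linalg.norm(P[i]-P[(i+1)%4]).round(1) for i in range(4)])
print(np.degrees(np.arctan2(*(P[0]-P[1])[:2])),np.degrees(np.arctan2(*(P[3]-P[2])[:2])))
T_=d['top'];t2=lambda x,y:(x/4+250,y/4+150)
s0,d0=pickle.load(open('f0.pkl','rb'))
Q=np.array([atz(d0['top'],*t2(*p),z) for p,z in zip([(261,334),(370,330),(371,394),(263,400)],[77.6,77.6,60.4,60.4])]);print(Q.mean(0))
wf('20','scene','ws20.png');wf('20','top','wt20.png')
"
```

```text
[[435.1 -31.7  77.6]
 [441.5 -90.1  77.6]
 [408.5 -93.   60.4]
 [402.4 -32.7  60.4]] [421.89284759 -61.87340296  69.        ] [np.float64(58.7), np.float64(37.4), np.float64(60.6), np.float64(36.9)]
-6.269193023716559 -5.695363767881202
[419.80776247 -61.4650605   69.        ]
```

View pics/ws20.png

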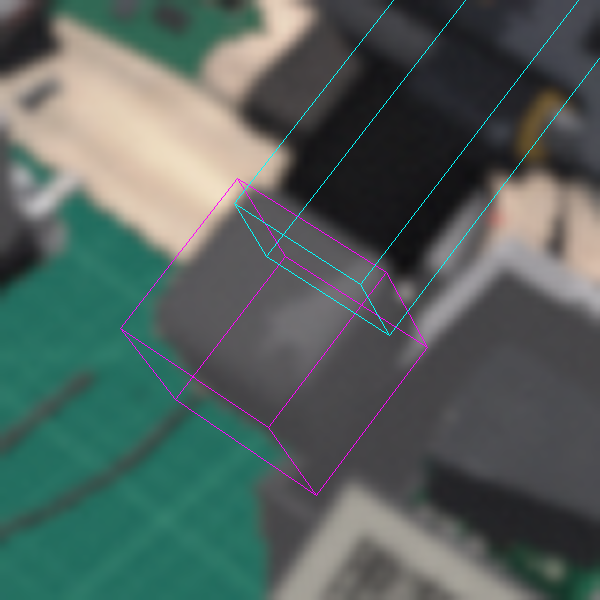

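View pics/wt20.png

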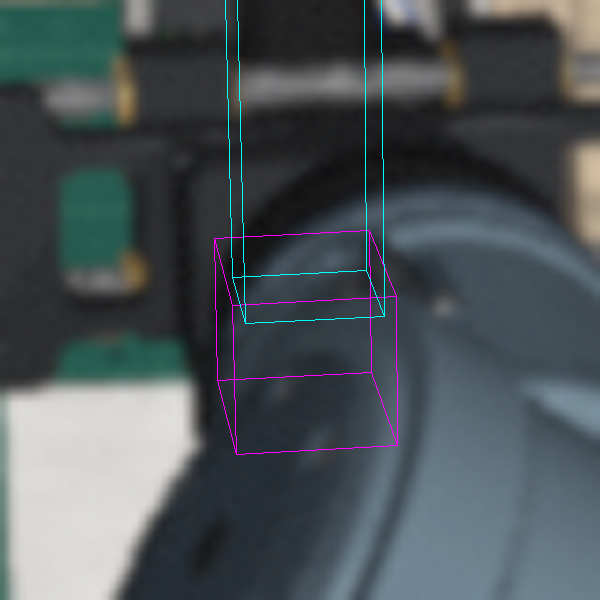

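```bash
sed -i "s/\[-17.3,0,-19.4\]/[-14.3,0,-19.4]/; s/420.8,-62.3,70.\],np.radians(4)/420.8,-61.9,69.5],np.radians(4.5)/" plan.py; python3 -c "
from chk import *
need(lab); winlab(LAB,.5)"
```

```text
t 21.55 q [-0.438 -0.25   2.173  0.213  0.905  0.952] p [484.1 -33.6 160. ] F [-0.   0.4 -2.3] w 33.8
x [0.932 0.072 0.356] y [ 0.073 -0.997  0.009] z [ 0.356  0.017 -0.935] yawY -85.79
goal [471.2 -57.9 131.9] shift [-12.9 -24.3 -28.1] turn [0.51 0.26 0.29]
label in window [ 23.9  22.7 -81. ] ang 0.137 window [412.6 -38.9 153.5]
```

Call:
carry_out:
  motion:
    - {"claw":26,"tx":-4,"ty":-8,"tz":-9,"rx":0.2,"ry":0,"rz":0}
    - {"claw":26,"tx":-4,"ty":-8,"tz":-9,"rx":0.2,"ry":0,"rz":0}
    - {"claw":26,"tx":-4,"ty":-7,"tz":-8,"rx":0,"ry":0,"rz":0}
    - {"claw":26,"tx":0,"ty":0,"tz":0,"rx":0,"ry":0,"rz":0}
    - {"claw":26,"tx":0,"ty":0,"tz":0,"rx":0,"ry":0,"rz":0}
    - {"claw":26,"tx":0,"ty":0,"tz":0,"rx":0,"ry":0,"rz":0}

```text
clock: 22.05
tool_pos: [472.4, -49.5, 132.9]
tool_rot: [-3.072, -0.129, -0.565]
contact_force: [0.5, 0.3, -1.6]
width: 0.38
```

```bash
python3 -c "
from chk import *
need(lab); winlab(LAB,.5)"
```

```text
t 22.05 q [-0.506 -0.229  2.218  0.263  0.864  0.839] p [472.4 -49.5 132.9] F [ 0.5  0.3 -1.6] w 33.5
x [0.931 0.078 0.356] y [ 0.084 -0.996  0.   ] z [ 0.354  0.03  -0.935] yawY -85.2
goal [471.2 -57.9 131.9] shift [-1.2 -8.4 -1. ] turn [-0.01  0.2  -0.3 ]
label in window [  2.2   8.  -60. ] ang 0.137 window [400.9 -55.5 126.4]
```

Call:
carry_out:
  motion:
    - {"claw":26,"tx":-0.5,"ty":-3,"tz":0,"rx":0,"ry":0,"rz":0}
    - {"claw":26,"tx":0,"ty":-3,"tz":0,"rx":0,"ry":0,"rz":0}
    - {"claw":26,"tx":0,"ty":-2,"tz":0,"rx":0,"ry":0,"rz":0}
    - {"claw":26,"tx":0,"ty":0,"tz":0,"rx":0,"ry":0,"rz":0}
    - {"claw":26,"tx":0,"ty":0,"tz":0,"rx":0,"ry":0,"rz":0}
    - {"claw":26,"tx":0,"ty":0,"tz":0,"rx":0,"ry":0,"rz":0}
    - {"claw":26,"tx":0,"ty":0,"tz":0,"rx":0,"ry":0,"rz":0}

```text
clock: 22.63
tool_pos: [473.7, -56.6, 135.1]
tool_rot: [-3.072, -0.135, -0.569]
contact_force: [0.0, -0.2, -1.7]
width: 0.385
```

```bash
python3 -c "
from chk import *
need(lab); winlab(LAB,.5)
from wf import wf
shot('21',('scene','top'));wf('21','scene','ws21.png')"
```

```text
t 22.63 q [-0.523 -0.227  2.213  0.271  0.869  0.814] p [473.7 -56.6 135.1] F [ 0.  -0.2 -1.7] w 34.0
x [0.93  0.082 0.358] y [ 0.087 -0.996  0.002] z [ 0.357  0.03  -0.934] yawY -84.99
goal [471.2 -57.9 131.9] shift [-2.5 -1.3 -3.2] turn [ 0.06  0.37 -0.51]
label in window [  3.8   0.6 -61.6] ang 0.134 window [402.3 -62.9 128.4]
```

View pics/ws21.png

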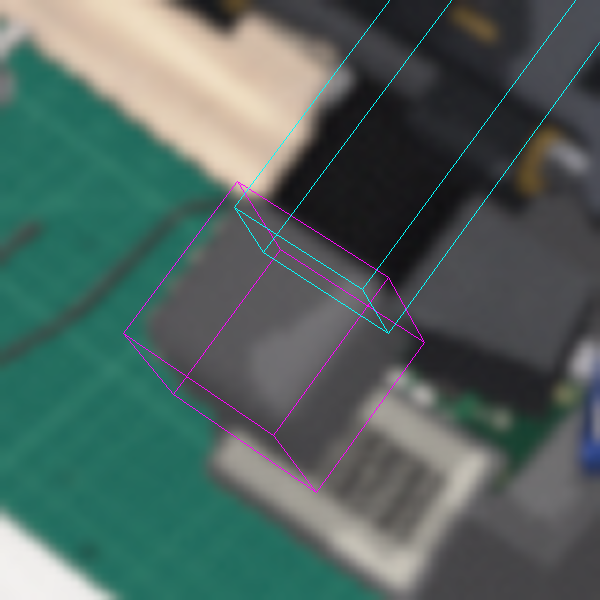

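View pics/scene21.png

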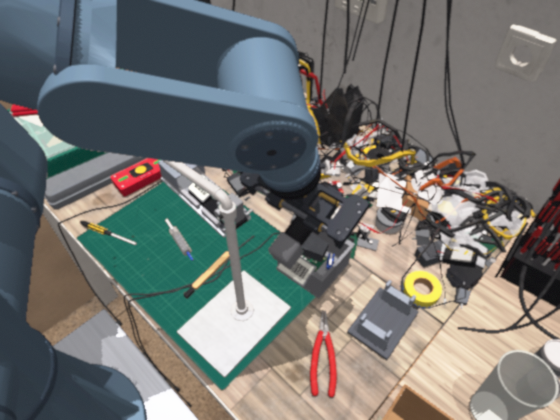

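Call:
carry_out:
  motion:
    - {"claw":26,"tx":0,"ty":0,"tz":0,"rx":0,"ry":0,"rz":0}
    - {"claw":26,"tx":0,"ty":0,"tz":0,"rx":0,"ry":0,"rz":0}
    - {"claw":26,"tx":0,"ty":0,"tz":0,"rx":0,"ry":0,"rz":0}
    - {"claw":26,"tx":0,"ty":0,"tz":0,"rx":0,"ry":0,"rz":0}
    - {"claw":26,"tx":0,"ty":0,"tz":0,"rx":0,"ry":0,"rz":0}
    - {"claw":26,"tx":0,"ty":0,"tz":0,"rx":0,"ry":0,"rz":0}
    - {"claw":26,"tx":0,"ty":0,"tz":0,"rx":0,"ry":0,"rz":0}
    - {"claw":26,"tx":0,"ty":0,"tz":0,"rx":0,"ry":0,"rz":0}
    - {"claw":26,"tx":0,"ty":0,"tz":0,"rx":0,"ry":0,"rz":0}
    - {"claw":26,"tx":0,"ty":0,"tz":0,"rx":0,"ry":0,"rz":0}
    - {"claw":26,"tx":0,"ty":0,"tz":0,"rx":0,"ry":0,"rz":0}
    - {"claw":26,"tx":0,"ty":0,"tz":0,"rx":0,"ry":0,"rz":0}

```text
clock: 23.73
tool_pos: [473.5, -56.5, 134.9]
tool_rot: [-3.072, -0.135, -0.569]
contact_force: [0.8, 0.4, -2.3]
width: 0.378
```

Call:
carry_out:
  motion:
    - {"claw":26,"tx":0,"ty":0,"tz":0,"rx":0,"ry":0,"rz":0}
    - {"claw":26,"tx":0,"ty":0,"tz":0,"rx":0,"ry":0,"rz":0}
    - {"claw":26,"tx":0,"ty":0,"tz":0,"rx":0,"ry":0,"rz":0}
    - {"claw":26,"tx":0,"ty":0,"tz":0,"rx":0,"ry":0,"rz":0}
    - {"claw":26,"tx":0,"ty":0,"tz":0,"rx":0,"ry":0,"rz":0}
    - {"claw":26,"tx":0,"ty":0,"tz":0,"rx":0,"ry":0,"rz":0}
    - {"claw":26,"tx":0,"ty":0,"tz":0,"rx":0,"ry":0,"rz":0}
    - {"claw":26,"tx":0,"ty":0,"tz":0,"rx":0,"ry":0,"rz":0}
    - {"claw":26,"tx":0,"ty":0,"tz":0,"rx":0,"ry":0,"rz":0}

```text
clock: 24.48
tool_pos: [473.5, -56.5, 134.9]
tool_rot: [-3.072, -0.135, -0.569]
contact_force: [0.4, 0.1, -2.5]
width: 0.384
```

```bash
python3 -c "
from chk import *
winlab(LAB,.5)
need(tool0)"
```

```text
label in window [  3.5   0.7 -61.5] ang 0.134 window [402.1 -62.7 128.2]
t 24.48 q [-0.523 -0.227  2.213  0.27   0.869  0.815] p [473.5 -56.5 134.9] F [ 0.4  0.1 -2.5] w 33.9
x [0.93  0.082 0.358] y [ 0.087 -0.996  0.001] z [ 0.357  0.03  -0.934] yawY -85.0
goal [ 477.4 -223.6   11.6] shift [   3.9 -167.1 -123.3] turn [-2.11 20.43  1.03]
```

Call:
carry_out:
  motion:
    - {"claw":26,"tx":0,"ty":-5,"tz":12,"rx":0,"ry":0,"rz":0}
    - {"claw":26,"tx":0,"ty":-15,"tz":6,"rx":-0.2,"ry":2.5,"rz":0.2}
    - {"claw":26,"tx":0,"ty":-22,"tz":0,"rx":-0.3,"ry":3,"rz":0.2}
    - {"claw":26,"tx":0,"ty":-25,"tz":0,"rx":-0.3,"ry":3,"rz":0.2}
    - {"claw":26,"tx":0,"ty":-25,"tz":0,"rx":-0.3,"ry":3,"rz":0.2}
    - {"claw":26,"tx":0,"ty":-25,"tz":0,"rx":-0.3,"ry":3,"rz":0.2}
    - {"claw":26,"tx":0,"ty":-20,"tz":0,"rx":-0.3,"ry":3,"rz":0}
    - {"claw":26,"tx":0,"ty":-15,"tz":0,"rx":0,"ry":2,"rz":0}
    - {"claw":26,"tx":0,"ty":-8,"tz":0,"rx":0,"ry":0,"rz":0}
    - {"claw":26,"tx":0,"ty":0,"tz":0,"rx":0,"ry":0,"rz":0}
    - {"claw":26,"tx":0,"ty":0,"tz":0,"rx":0,"ry":0,"rz":0}

```text
clock: 25.4
tool_pos: [472.3, -222.8, 152.1]
tool_rot: [-3.131, -0.165, -0.015]
contact_force: [-0.1, 0.1, -1.4]
width: 0.383
```

```bash
python3 -c "
from chk import *
need(tool0)"
```

```text
t 25.4 q [-0.676  0.117  1.798  0.011  1.224  0.786] p [ 472.3 -222.8  152.1] F [-0.1  0.1 -1.4] w 33.7
x [0.994 0.105 0.01 ] y [ 0.105 -0.994 -0.005] z [ 0.009  0.006 -1.   ] yawY -83.95
goal [ 477.4 -223.6   11.6] shift [   5.1   -0.8 -140.5] turn [-0.51  0.08  0.05]
```

Call:
carry_out:
  motion:
    - {"claw":26,"tx":1.5,"ty":0,"tz":-18,"rx":-0.2,"ry":0,"rz":0}
    - {"claw":26,"tx":1.5,"ty":0,"tz":-18,"rx":-0.2,"ry":0,"rz":0}
    - {"claw":26,"tx":1,"ty":0,"tz":-18,"rx":0,"ry":0,"rz":0}
    - {"claw":26,"tx":0,"ty":0,"tz":-18,"rx":0,"ry":0,"rz":0}
    - {"claw":26,"tx":0,"ty":0,"tz":-8,"rx":0,"ry":0,"rz":0}
    - {"claw":26,"tx":0,"ty":0,"tz":0,"rx":0,"ry":0,"rz":0}
    - {"claw":26,"tx":0,"ty":0,"tz":0,"rx":0,"ry":0,"rz":0}
    - {"claw":26,"tx":0,"ty":0,"tz":0,"rx":0,"ry":0,"rz":0}

```text
clock: 26.07
tool_pos: [475.0, -215.7, 71.6]
tool_rot: [3.136, 0.17, 0.027]
contact_force: [-0.2, -0.1, -1.0]
width: 0.379
```

```bash
python3 -c "
from chk import *
need(tool0); shot('22',['wrist'])"
```

```text
t 26.07 q [-0.661  0.221  1.862  0.012  1.045  0.795] p [ 475.  -215.7   71.6] F [-0.2 -0.1 -1. ] w 33.4
x [0.994 0.108 0.017] y [ 0.108 -0.994  0.002] z [ 0.017  0.    -1.   ] yawY -83.8
goal [ 477.4 -223.6   11.6] shift [  2.4  -7.9 -60. ] turn [-0.16  0.54 -0.1 ]
```

View pics/wrist22.png

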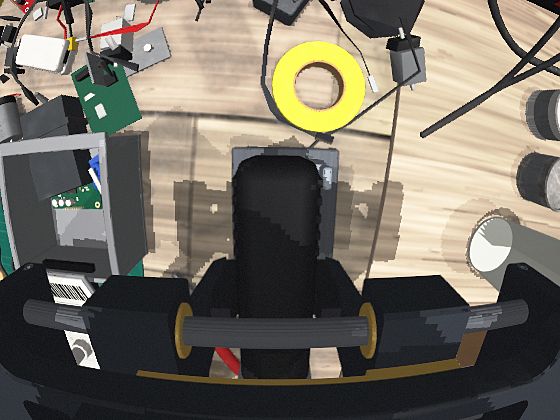

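Call:
carry_out:
  motion:
    - {"claw":26,"tx":1,"ty":-3,"tz":-4,"rx":0,"ry":0.3,"rz":0}
    - {"claw":26,"tx":1,"ty":-3,"tz":-6,"rx":0,"ry":0.2,"rz":0}
    - {"claw":26,"tx":0,"ty":-2,"tz":-4,"rx":0,"ry":0,"rz":0}
    - {"claw":26,"tx":0,"ty":0,"tz":0,"rx":0,"ry":0,"rz":0}
    - {"claw":26,"tx":0,"ty":0,"tz":0,"rx":0,"ry":0,"rz":0}
    - {"claw":26,"tx":0,"ty":0,"tz":0,"rx":0,"ry":0,"rz":0}

```text
clock: 26.62
tool_pos: [479.8, -226.7, 59.7]
tool_rot: [3.132, 0.169, 0.02]
contact_force: [-0.6, 0.9, -1.9]
width: 0.378
```

```bash
python3 -c "
from chk import *
need(tool0)"
```

```text
t 26.62 q [-0.669  0.26   1.843  0.006  1.026  0.791] p [ 479.8 -226.7   59.7] F [-0.6  0.9 -1.9] w 33.3
x [0.994 0.108 0.013] y [ 0.108 -0.994  0.006] z [ 0.013 -0.004 -1.   ] yawY -83.82
goal [ 477.4 -223.6   11.6] shift [ -2.4   3.1 -48.1] turn [ 0.09  0.31 -0.09]
```

Call:
carry_out:
  motion:
    - {"claw":26,"tx":-1.8,"ty":1.1,"tz":-3,"rx":0,"ry":0.2,"rz":0}
    - {"claw":26,"tx":-1.8,"ty":1.1,"tz":-5,"rx":0,"ry":0.1,"rz":0}
    - {"claw":26,"tx":0,"ty":0,"tz":0,"rx":0,"ry":0,"rz":0}
    - {"claw":26,"tx":0,"ty":0,"tz":0,"rx":0,"ry":0,"rz":0}
    - {"claw":26,"tx":0,"ty":0,"tz":0,"rx":0,"ry":0,"rz":0}

```text
clock: 27.03
tool_pos: [475.4, -224.0, 50.7]
tool_rot: [3.133, 0.169, 0.011]
contact_force: [0.2, -0.6, -2.0]
width: 0.383
```

```bash
python3 -c "
from chk import *
need(tool0)"
```

```text
t 27.03 q [-0.667  0.268  1.855  0.002  1.011  0.795] p [ 475.4 -224.    50.7] F [ 0.2 -0.6 -2. ] w 33.8
x [0.994 0.108 0.007] y [ 0.108 -0.994  0.005] z [ 0.007 -0.004 -1.   ] yawY -83.82
goal [ 477.4 -223.6   11.6] shift [  2.    0.4 -39.1] turn [ 0.06 -0.05 -0.08]
```

Call:
carry_out:
  motion:
    - {"claw":26,"tx":0,"ty":0,"tz":-5,"rx":0,"ry":0,"rz":0}
    - {"claw":26,"tx":0,"ty":0,"tz":-5,"rx":0,"ry":0,"rz":0}
    - {"claw":26,"tx":0,"ty":0,"tz":-4,"rx":0,"ry":0,"rz":0}
    - {"claw":26,"tx":0,"ty":0,"tz":0,"rx":0,"ry":0,"rz":0}
    - {"claw":26,"tx":0,"ty":0,"tz":0,"rx":0,"ry":0,"rz":0}
    - {"claw":26,"tx":0,"ty":0,"tz":0,"rx":0,"ry":0,"rz":0}

```text
clock: 27.53
tool_pos: [475.3, -223.8, 34.9]
tool_rot: [3.133, 0.169, 0.01]
contact_force: [-0.8, 0.1, -0.4]
width: 0.382
```

```bash
python3 -c "
from chk import *
need(tool0)"
```

```text
t 27.53 q [-0.667  0.295  1.86   0.002  0.979  0.795] p [ 475.3 -223.8   34.9] F [-0.8  0.1 -0.4] w 33.7
x [0.994 0.108 0.006] y [ 0.108 -0.994  0.004] z [ 0.007 -0.004 -1.   ] yawY -83.81
goal [ 477.4 -223.6   11.6] shift [  2.1   0.2 -23.3] turn [ 0.05 -0.06 -0.09]
```

Call:
carry_out:
  motion:
    - {"claw":26,"tx":0,"ty":0,"tz":-4,"rx":0,"ry":0,"rz":0}
    - {"claw":26,"tx":0,"ty":0,"tz":-5,"rx":0,"ry":0,"rz":0}
    - {"claw":26,"tx":0,"ty":0,"tz":-4,"rx":0,"ry":0,"rz":0}
    - {"claw":26,"tx":0,"ty":0,"tz":-2,"rx":0,"ry":0,"rz":0}
    - {"claw":26,"tx":0,"ty":0,"tz":0,"rx":0,"ry":0,"rz":0}
    - {"claw":26,"tx":0,"ty":0,"tz":0,"rx":0,"ry":0,"rz":0}
    - {"claw":26,"tx":0,"ty":0,"tz":0,"rx":0,"ry":0,"rz":0}

```text
clock: 28.12
tool_pos: [475.4, -223.9, 18.2]
tool_rot: [3.133, 0.169, 0.01]
contact_force: [-0.2, 0.6, -1.6]
width: 0.385
```

```bash
python3 -c "
from chk import *
need(tool0);shot('23')"
```

```text
t 28.12 q [-0.667  0.325  1.865  0.002  0.945  0.795] p [ 475.4 -223.9   18.2] F [-0.2  0.6 -1.6] w 34.0
x [0.994 0.108 0.006] y [ 0.108 -0.994  0.004] z [ 0.007 -0.004 -1.   ] yawY -83.81
goal [ 477.4 -223.6   11.6] shift [ 2.   0.3 -6.6] turn [ 0.05 -0.06 -0.09]
```

View pics/wrist23.png

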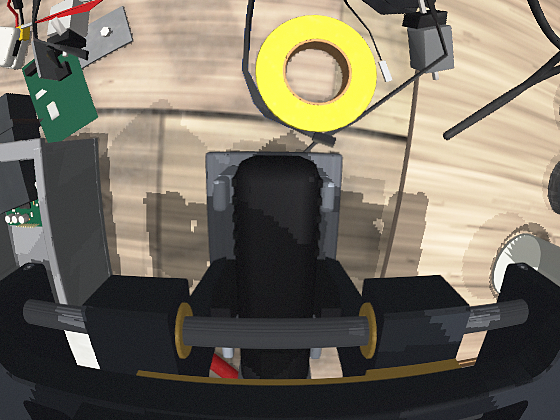

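Call:
carry_out:
  motion:
    - {"claw":26,"tx":0,"ty":0,"tz":-2,"rx":0,"ry":0,"rz":0}
    - {"claw":26,"tx":0,"ty":0,"tz":-2,"rx":0,"ry":0,"rz":0}
    - {"claw":26,"tx":0,"ty":0,"tz":-1.5,"rx":0,"ry":0,"rz":0}
    - {"claw":26,"tx":0,"ty":0,"tz":0,"rx":0,"ry":0,"rz":0}
    - {"claw":26,"tx":0,"ty":0,"tz":0,"rx":0,"ry":0,"rz":0}

```text
clock: 28.68
tool_pos: [475.9, -224.2, 12.9]
tool_rot: [3.132, 0.169, 0.012]
contact_force: [-0.1, -0.2, -1.5]
width: 0.383
```

```bash
python3 -c "
from chk import *
need(tool0)"
```

```text
t 28.68 q [-0.667  0.334  1.865  0.002  0.933  0.795] p [ 475.9 -224.2   12.9] F [-0.1 -0.2 -1.5] w 33.7
x [0.994 0.108 0.007] y [ 0.108 -0.994  0.005] z [ 0.008 -0.005 -1.   ] yawY -83.81
goal [ 477.4 -223.6   11.6] shift [ 1.5  0.6 -1.3] turn [ 0.11  0.01 -0.09]
```

Call:
carry_out:
  motion:
    - {"claw":26,"tx":0,"ty":0.3,"tz":-1.2,"rx":0,"ry":0,"rz":0}
    - {"claw":26,"tx":0,"ty":0,"tz":-0.5,"rx":0,"ry":0,"rz":0}
    - {"claw":26,"tx":0,"ty":0,"tz":0,"rx":0,"ry":0,"rz":0}
    - {"claw":26,"tx":0,"ty":0,"tz":0,"rx":0,"ry":0,"rz":0}

```text
clock: 29.02
tool_pos: [476.1, -224.0, 11.6]
tool_rot: [3.132, 0.17, 0.012]
contact_force: [-0.0, -0.6, -2.3]
width: 0.38
```

```bash
python3 -c "
from chk import *
need(tool0)"
```

```text
t 29.02 q [-0.667  0.337  1.866  0.002  0.93   0.795] p [ 476.1 -224.    11.6] F [-0.  -0.6 -2.3] w 33.5
x [0.994 0.108 0.008] y [ 0.108 -0.994  0.006] z [ 0.008 -0.005 -1.   ] yawY -83.81
goal [ 477.4 -223.6   11.6] shift [ 1.3  0.4 -0. ] turn [ 0.12  0.02 -0.1 ]
```

Call:
carry_out:
  motion:
    - {"claw":26,"tx":0,"ty":0,"tz":-0.8,"rx":0,"ry":0,"rz":0}
    - {"claw":26,"tx":0,"ty":0,"tz":0,"rx":0,"ry":0,"rz":0}
    - {"claw":26,"tx":0,"ty":0,"tz":0,"rx":0,"ry":0,"rz":0}

```text
clock: 29.27
tool_pos: [476.4, -224.2, 11.8]
tool_rot: [3.131, 0.17, 0.013]
contact_force: [0.1, 0.4, -2.0]
width: 0.378
```

Call:
carry_out:
  motion:
    - {"claw":40,"tx":0,"ty":0,"tz":0,"rx":0,"ry":0,"rz":0}
    - {"claw":44,"tx":0,"ty":0,"tz":0,"rx":0,"ry":0,"rz":0}
    - {"claw":60,"tx":0,"ty":0,"tz":0,"rx":0,"ry":0,"rz":0}
    - {"claw":88,"tx":0,"ty":0,"tz":0,"rx":0,"ry":0,"rz":0}
    - {"claw":88,"tx":0,"ty":0,"tz":0,"rx":0,"ry":0,"rz":0}
    - {"claw":88,"tx":0,"ty":0,"tz":0,"rx":0,"ry":0,"rz":0}
    - {"claw":88,"tx":0,"ty":0,"tz":0,"rx":0,"ry":0,"rz":0}
    - {"claw":88,"tx":0,"ty":0,"tz":0,"rx":0,"ry":0,"rz":0}
    - {"claw":88,"tx":0,"ty":0,"tz":0,"rx":0,"ry":0,"rz":0}

```text
clock: 30.02
tool_pos: [477.0, -224.8, 11.9]
tool_rot: [3.13, 0.169, 0.015]
contact_force: [-0.0, 0.3, -0.4]
width: 0.992
```

```bash
python3 -c "
from ov import *
over('24')"
```

```text
t 30.02 q [-0.667  0.337  1.865  0.002  0.929  0.795] p [ 477.  -224.8   11.9] F [-0.   0.3 -0.4] w 87.4
x [0.994 0.108 0.009] y [ 0.108 -0.994  0.007] z [ 0.01  -0.006 -1.   ] yawY -83.81
```

View pics/ov24.png

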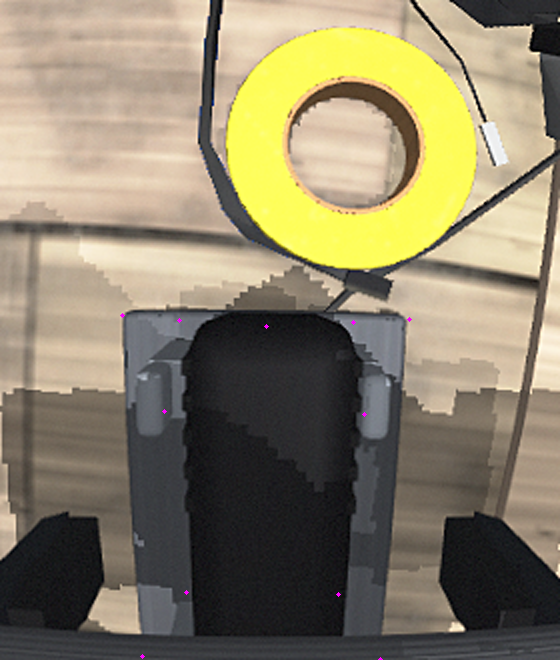

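Call:
carry_out:
  motion:
    - {"claw":88,"tx":0,"ty":0,"tz":10,"rx":0,"ry":0,"rz":0}
    - {"claw":88,"tx":0,"ty":0,"tz":20,"rx":0,"ry":0,"rz":0}
    - {"claw":88,"tx":0,"ty":0,"tz":25,"rx":0,"ry":0,"rz":0}
    - {"claw":88,"tx":0,"ty":0,"tz":25,"rx":0,"ry":0,"rz":0}
    - {"claw":88,"tx":0,"ty":0,"tz":25,"rx":0,"ry":0,"rz":0}
    - {"claw":88,"tx":0,"ty":0,"tz":25,"rx":0,"ry":0,"rz":0}
    - {"claw":88,"tx":0,"ty":0,"tz":15,"rx":0,"ry":0,"rz":0}
    - {"claw":88,"tx":0,"ty":0,"tz":0,"rx":0,"ry":0,"rz":0}
    - {"claw":88,"tx":0,"ty":0,"tz":0,"rx":0,"ry":0,"rz":0}
    - {"claw":88,"tx":0,"ty":0,"tz":0,"rx":0,"ry":0,"rz":0}

```text
clock: 30.9
tool_pos: [474.9, -223.1, 167.8]
tool_rot: [3.13, 0.17, 0.015]
contact_force: [0.4, 0.2, 0.3]
width: 0.998
```

```bash
python3 -c "
from ov import *
over('25'); shot('25s',('scene','top'))
s,d=pickle.load(open('f25s.pkl','rb'))
s0,d0=pickle.load(open('f0.pkl','rb'))
c=lambda dd,x,y,w:cv2.resize(dd['scene']['frame'][y:y+w,x:x+w],(400,400),interpolation=cv2.INTER_CUBIC)
save(np.hstack([c(d0,330,260,120),c(d,330,260,120)]),'cmp25.png')
save(np.hstack([c(d0,150,140,110),c(d,150,140,110)]),'cmp25b.png')
for q in ['tape_roll','usb_charger_white','scanner']:
  print(q,[(round(x['conf'],2),np.round(x['extent']).tolist()) for x in nets.recognise(q,'scene')[:2]])"
```

```text
t 30.9 q [-6.660e-01  1.000e-01  1.782e+00  1.000e-03  1.248e+00  7.960e-01] p [ 474.9 -223.1  167.8] F [0.4 0.2 0.3] w 87.9
x [0.994 0.108 0.009] y [ 0.108 -0.994  0.007] z [ 0.01  -0.006 -1.   ] yawY -83.8
tape_roll [(0.8, [404.0, 273.0, 445.0, 308.0])]
usb_charger_white [(0.21, [216.0, 214.0, 219.0, 212.0])]
scanner [(0.77, [351.0, 275.0, 413.0, 362.0]), (0.43, [214.0, 208.0, 227.0, 229.0])]
```

View pics/cmp25.png

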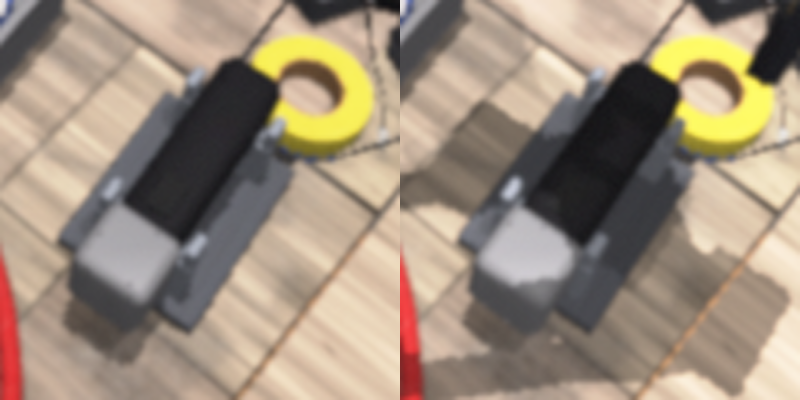

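View pics/cmp25b.png

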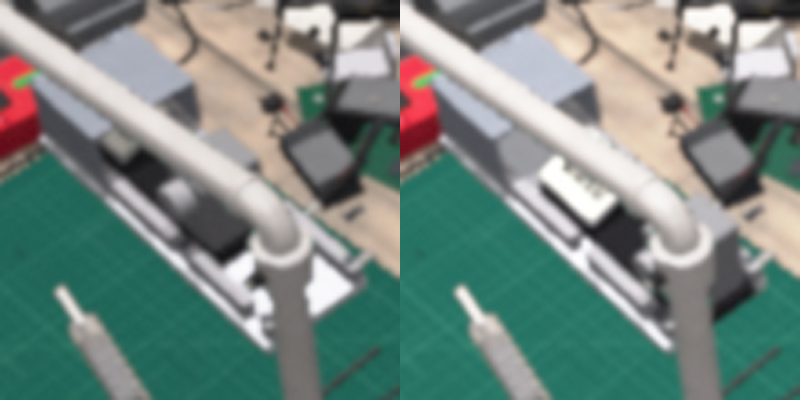

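View pics/ov25.png

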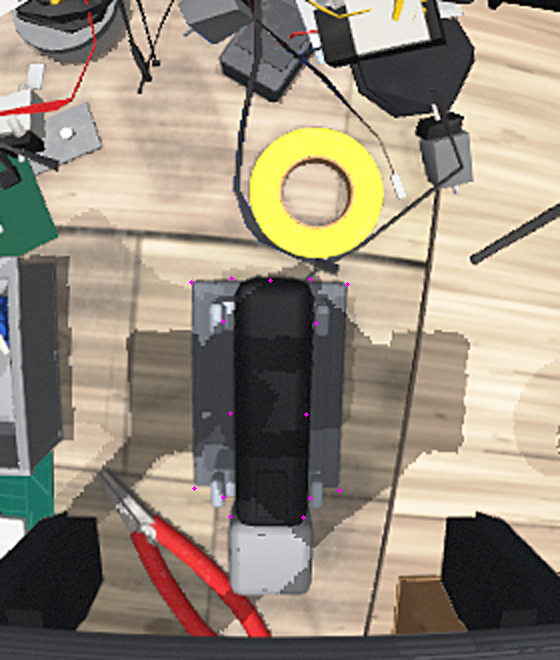

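```bash
python3 -c "
from h import *
s,d=pickle.load(open('f25s.pkl','rb'));T_=d['top']
save(cv2.resize(T_['frame'][195:260,130:260],None,fx=6,fy=6,interpolation=cv2.INTER_CUBIC),'ct25.png')
print((proj(T_,[[408,136,59],[413,136,59],[442,136,74],[446,235.8,40],[602,-2,20]])-[130,195])*6)"
```

```text
[[ 645.99507258  299.72363033]
 [ 646.30472674  285.87786116]
 [ 644.2934233   206.08548919]
 [ 384.14792593  190.0392093 ]
 [1026.0928087  -206.50099719]]
```

View pics/ct25.png

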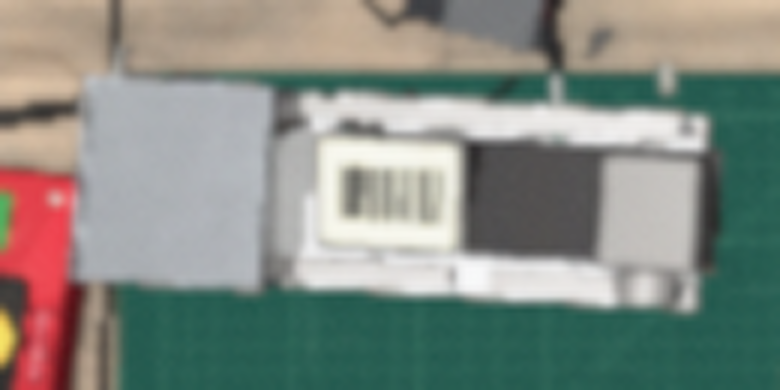

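View pics/top25s.png

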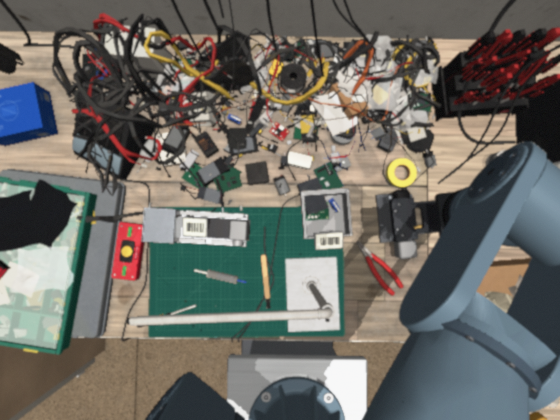

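The card is out of the hood, with its centre at about (392,190) in the enlarged top view. The button face sticks out at about (648,303), and the tape roll at (402,172) and the charger at (300,160) are where they were. I'm handing in.

```bash
python3 -c "
from h import *
st(); print(job.hand_in())"
```

```text
t 31.2 q [-6.670e-01  1.020e-01  1.783e+00  1.000e-03  1.248e+00  7.960e-01] p [ 474.3 -222.7  166.6] F [-0.7 -0.3  0.3] w 88.0
x [0.994 0.108 0.007] y [ 0.108 -0.994  0.005] z [ 0.008 -0.004 -1.   ] yawY -83.8
the job is handed in; nothing more can be done
None
```

The job is done and handed in at 31.2 s. The interface gives no verdict, so what follows rests on my own measurements.

- **Slide:** I pinched the grip block with the button fully in and drew the carriage 69.7 mm. After I let go, the button face measured about 407.5 mm in x, against 408 mm expected when out. The last top view still shows the button out and the card clear of the hood.
- **Job card:** I held the scanner window about 62 mm off, roughly 1–5 mm off centre and 0.02 rad off square, still for about 1.75 s.
- **Bin label:** I held it about 61 mm off, roughly 4 mm off centre and 0.13 rad off square, also for about 1.75 s. I tilted it less than the label on purpose, to keep clear of the lamp.
- **Scanner:** It is back in the cradle, head the same way, with the gripper about 1–2 mm from where it picked it up. The before and after pictures match.
- **Bystanders:** The tape roll and white charger look unmoved. In the final scene picture the network found the tape roll in the same place but missed the charger, so I judged that from the top view.

Three things disagreed:
- **Fingertips:** They sit about 30 mm behind the stated TCP. My first closing was above the block and touched nothing, so I went 30 mm lower from then on.
- **Head position:** Camera overlays of the scanner head were 3–5 mm off what I predicted. I corrected for that before the label scan. For the card scan it only widens the error to about 5 mm, against the 16 mm allowed.
- **First move call:** It was refused because rows must list every field. Nothing moved.

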